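# Lock the paper cutters away on the child-safe rack

## Robot

A 6-joint arm with a two-finger parallel gripper is mounted at the origin on a cart in front of the work surface, level with it; the furniture and walls round the work are solid. World frame = base frame: x ahead of the robot, y to its left, z up, the work surface at z = 0. Lengths are in m, angles in rad, forces in N, time in s.
With the tool pointing down it reaches from about 0.35 to 0.775 m from the base axis. Payload 5.5 kg.
Tool frame: the origin (TCP) lies at the very end of the fingers, on their centre line; the grasp point (between the pads) lies 19 mm behind it; z points along the fingers, y is the direction in which the jaws open and shut (so a half turn about z gives the same grasp; the last joint's range is limited). The gripper opens to 85 mm and grips with 20 to 120 N. Pads are 22 mm wide; open, the fingers measure 114 mm over their backs; the gripper's body (76 mm by 85 mm) begins 54 mm behind the grasp point. The pads swing forward as they close: fully open they stand 13 mm farther back than shut.
Start: joints at [1.203, 0.313, 0.046, 1.304, 0, 1.431], TCP at [0.13, 0.56, 0.231] pointing down, gripper open.
Joint ranges: [-2.76, 2.76], [-0.86, 1.69], [-1.03, 1.26], [-2.2, 2.34], [-1.47, 1.5], [-3.14, 3.14]. Speed limits (rad/s): [2.57, 2.57, 3.14, 3.14, 3.14, 3.14].

## Interface

Orientations are given as a unit quaternion [w, x, y, z].
In Python, from workcell import get_state, vision, workorder, silhouettes, tip_of gives the robot as it stands.
- The arm moves only by the shell command python3 -m inch 'ROWS' [FORCE]. ROWS is JSON, a list of rows, each a list of 7 numbers: the shift along the tool's x, y, z in cm, then the turn, a rotation vector about the tool's x, y, z in degrees, then the finger opening in cm, from 0 to 8.54. In form: [[dx, dy, dz, rx, ry, rz, hand], ...]. A call has 1 to 5 rows; each row shifts and turns the commanded pose from where the row before left it, along the tool's axes as they then stand; what a row does not reach is not made up. A row lasts 1/10 s, in which the tool goes at most 50 mm and 8.59 degrees, less where a joint would pass 70% of its speed; a pose out of reach is approached as far as the arm can. A call with a gripper value outside its range is refused whole. The fingers move at their own pace and stop on an object; FORCE is the grip in N (left out, the last holds). Time passes only in rows, so rows that do not move let the fingers close. It gives the time, the measured TCP pose, the force and the opening at its end, in the units of the state.
- get_state(): the state, without advancing time (a new reading comes with each control period).
- vision.read_camera(name): name is "side" or "top"; returns a dict with "pixels" (420x560x3 uint8, red, green, blue), "depth" (420x560 float32, m along the optical axis (not along the pixel's ray), 0 where there is no reading), "mtx" (3x3 intrinsics, pixels), "T" (4x4, takes a point from camera to world coordinates). Camera axes: x right, y up, looking along -z (the intrinsics and any distortion apply to the point x, -y, -z); pixel columns grow to the right and rows downward; lengths in m; the calibration is good to about 2 mm. A picture is of the moment at which its call begins.
- workorder.hand_in(): hands the job in, once; it reports no verdict.
Trained networks look in a picture, given as the dict that the camera call returned (one of the last four; its "shot" number tells which), for a name from the list of things; names that differ only in an ending like _2 or _b are one class to them, and where a whole thing is asked for, a point or a joint stands for the part that bears it (a point fixed in the world has none). Each returns a list of dicts, best first, with "confidence" (0 to 1); they miss things now and then, are a little off and sometimes report something else, mostly with a low value. They report only what shows in the picture. A call takes as long as a camera call.
- silhouettes(picture, label): "mask" (420x560 bool, what is visible of it) and "location" ([column, row] in pixels, amid what is visible of it).
- tip_of(picture, label): "location" ([column, row] in pixels: a listed point, or the origin of a listed thing).
The state is a dict: "clock": time; "joint_pos": joint angles; "qvel": joint speeds; "tau": joint torques, N m; "tcp_pos": TCP position; "orientation": TCP orientation; "wrist_force": force on the tool from outside, world axes, zero at the start; "ft_torque": the same for the moment, N m; "finger_gap": finger opening in m.
Only numpy, scipy, OpenCV 4.12 (cv2) and the standard library are available. Lean on these libraries where they do the work, as an engineer would, in place of code of your own. Each camera call takes 0.05 s, during which the arm holds its last target.

## Task

Lock away the paper cutters standing in the wooden tray: push the white child-proof cap of the rack down while turning it clockwise until the guard bar has swung all the way over to the back, then hang every coloured cutter by its eye on the hook of its own colour, without knocking the grey cutters that hang between. When all hang, push and turn the cap the other way until the guard is fully closed in front of the hooks again; work the guard only by its cap, never by pushing the bar itself.

Things in the scene. Friction and masses are not known exactly. Their poses are not given: they have to be found in the camera images.
- rack: fixed hook rack; origin on the table under its rail, own -x is the front, z up. Wooden base x -50..50, y -250..155, 12 mm thick. Dark 14 mm rail along y at x = 0, top at z = 149; end posts at y = -156 and 156 (to z = 172). Five hooks at y = -120, -60, 0, 60, 120: bare ones at -60 and 60 carry the grey cutters; the coloured ones sit at -120, 0, 120 in an order that varies (all mm)
- guard_bar (a joint): white wire guard: bar 9 mm thick, 300 mm long, on arms at own y = +-150 mm of the rack; hinge along the rack's y at x = 0, z = 160 mm, radius 92 mm. 0 rad: closed, bar just in front of the hook tips, 150 mm above the table. 2.52 rad: fully open; it swings up, over the cutters and down behind the rail. Geared to the cap's spindle, 1.8 to 1 (spindle travel 1.4 rad); stays where it is left
- cap_top (a point): centre of the top of the child-proof cap: white, ribbed, round, 44 mm across, 38 mm tall, axis vertical, top 289 mm above the table, on a post at own x = -20, y = -210 mm of the rack. Sprung up; pushes down 10 mm. Not pressed, it only spins freely. Pressed over 6 mm (8 mm takes about 13 N) its dogs drive the spindle, after up to 0.4 rad of play
- spindle_axis (a point): point on the cap's axis, 244 mm above the table, at the orange spindle plate under the cap. Turning the pressed cap clockwise (seen from above) opens the guard, counter-clockwise closes it. When let up, the cap turns back freely, so the turn can be made in several strokes
- hook_red: red flat hook of the rack, fixed. Origin at the top of its bar (145 mm above the table) on the rail's centre line, axes as the rack's; the bar, 10 mm wide and 6 mm thick, runs along own -x to x = -70 mm, where a tip 6 mm thick turns up 10 mm above the bar's top. A cutter hangs with its eye over the bar, best at x = -38 mm
- cutter_red: paper cutter with red handle, 150 mm tall, 100 g, standing in the tray; may be absent. Origin under its foot, z up. Foot 48 mm across, 27 mm tall, heavy; stem 14 mm; flat handle 14 mm thick (own x): eye through it along x, 30 mm wide (y), z = 68 to 98 mm, outer width 40 mm; above it the grip tab 14 mm thick (x), 32 mm wide (y), z = 106 to 150 mm. Same when turned half round
- cutter_red_eye (a point): middle of the upper edge of the red cutter's eye, 98 mm above its foot: rests on the hook bar when hung
- hook_blue: blue flat hook of the rack, fixed. Origin at the top of its bar (145 mm above the table) on the rail's centre line, axes as the rack's; the bar, 10 mm wide and 6 mm thick, runs along own -x to x = -70 mm, where a tip 6 mm thick turns up 10 mm above the bar's top. A cutter hangs with its eye over the bar, best at x = -38 mm
- cutter_blue: paper cutter with blue handle, 150 mm tall, 100 g, standing in the tray; may be absent. Origin under its foot, z up. Foot 48 mm across, 27 mm tall, heavy; stem 14 mm; flat handle 14 mm thick (own x): eye through it along x, 30 mm wide (y), z = 68 to 98 mm, outer width 40 mm; above it the grip tab 14 mm thick (x), 32 mm wide (y), z = 106 to 150 mm. Same when turned half round
- cutter_blue_eye (a point): middle of the upper edge of the blue cutter's eye, 98 mm above its foot: rests on the hook bar when hung
- hook_yellow: yellow flat hook of the rack, fixed. Origin at the top of its bar (145 mm above the table) on the rail's centre line, axes as the rack's; the bar, 10 mm wide and 6 mm thick, runs along own -x to x = -70 mm, where a tip 6 mm thick turns up 10 mm above the bar's top. A cutter hangs with its eye over the bar, best at x = -38 mm
- cutter_yellow: paper cutter with yellow handle, 150 mm tall, 100 g, standing in the tray; may be absent. Origin under its foot, z up. Foot 48 mm across, 27 mm tall, heavy; stem 14 mm; flat handle 14 mm thick (own x): eye through it along x, 30 mm wide (y), z = 68 to 98 mm, outer width 40 mm; above it the grip tab 14 mm thick (x), 32 mm wide (y), z = 106 to 150 mm. Same when turned half round
- cutter_yellow_eye (a point): middle of the upper edge of the yellow cutter's eye, 98 mm above its foot: rests on the hook bar when hung
- tray: loose wooden tray 200 x 150 mm (own x, y), 0.8 kg, origin under its centre; floor 5 mm thick, rim 14 mm high and 5 mm thick; the coloured cutters stand in it at first. Between it and the rack stands a paper trimmer, its blade arm down, under 60 mm high
- cutter_grey_a: grey cutter of the same shape and size hanging on the bare hook at own y = -60 mm of the rack, loose on its hook; its origin (under the foot) is 47 mm above the table. To be left alone
- cutter_grey_b: grey cutter of the same shape and size hanging on the bare hook at own y = +60 mm of the rack, loose on its hook; its origin (under the foot) is 47 mm above the table. To be left alone

How it is judged:
On the way, in this order (a step that is already met when the one before it is completed fails the run):
1. the guard bar is swung fully open to the back (value of joint guard_bar above 2.3 rad), for 0.2 s.
2. every coloured cutter present hangs by its eye on the hook of its colour, let go and at rest (x of cutter_red_eye in the frame of hook_red between -0.06 and -0.016 m and y of cutter_red_eye in the frame of hook_red between -0.013 and 0.013 m and z of cutter_red_eye in the frame of hook_red between -0.004 and 0.004 m and angle between each of cutter_red, cutter_blue, cutter_yellow's own z axis and vertical below 0.15 rad and linear speed of each of cutter_red, cutter_blue, cutter_yellow below 0.03 m/s and contact force between each of cutter_red, cutter_blue, cutter_yellow and the fingers below 0.1 N and x of cutter_blue_eye in the frame of hook_blue between -0.06 and -0.016 m and y of cutter_blue_eye in the frame of hook_blue between -0.013 and 0.013 m and z of cutter_blue_eye in the frame of hook_blue between -0.004 and 0.004 m and x of cutter_yellow_eye in the frame of hook_yellow between -0.06 and -0.016 m and y of cutter_yellow_eye in the frame of hook_yellow between -0.013 and 0.013 m and z of cutter_yellow_eye in the frame of hook_yellow between -0.004 and 0.004 m), for 0.3 s.
3. the guard bar is closed again in front of the hooks (value of joint guard_bar below 0.15 rad), for 0.2 s.
At the end, for the whole second after the job is handed in: the guard bar is within 0.15 rad of closed; every coloured cutter present hangs on the hook of its own colour: upper edge of its eye resting on the bar (within 4 mm in height), between rail and upturned tip, within 13 mm of the bar's middle line, upright within 0.15 rad, at rest and let go (all of step 2 and value of joint guard_bar below 0.15 rad); the robot touches nothing.
It fails at once if a grey cutter is knocked: shifted more than 15 mm or tilted more than 0.3 rad (distance of any of cutter_grey_a, cutter_grey_b from where it was at the start of the episode above 0.015 m or angle between any of cutter_grey_a, cutter_grey_b's own z axis and vertical above 0.3 rad).
It fails at once if the robot pushes the guard bar itself (more than 4 N) (contact force between any of the fingers, the arm and guard_bar above 4 N).
Of cutter_red, cutter_blue, cutter_yellow only 2 to 3 are there at a start; the rules pass over those that are not, and their reading is None.
At some moment in a run one of tray may be knocked a few centimetres aside while the robot is not near it.
Once in a run the grip may slacken for a moment while it holds something.
It also fails if it takes over 210 s, if anything falls off the work surface, if the arm or the gripper's body presses on something with over 40 N, if the wrist force passes 120 N, or if a joint passes its speed limit or range.

## Working session

There is one attempt and no reset: what is moved stays moved. The work goes in short steps, Python scripts to look and compute and a shell command to move; the robot and the scene stay as the last step left them, time stands still between calls to the robot, and variables do not carry over. Pictures are saved under pics/ and viewed, and the job is handed in when it is done.

```bash
ls; mkdir -p pics
cat > h.py <<'E'
import numpy as np, cv2
from workcell import get_state, vision, workorder, silhouettes, tip_of
from scipy.spatial.transform import Rotation as R
def snap(n,fn=None):
    p=vision.read_camera(n)
    if fn: cv2.imwrite('pics/'+fn,cv2.cvtColor(p['pixels'],cv2.COLOR_RGB2BGR))
    return p
def toworld(p,uv,d):
    K=p['mtx'];x=(uv[0]-K[0,2])/K[0,0]*d;y=(uv[1]-K[1,2])/K[1,1]*d
    return (p['T']@np.array([x,-y,-d,1]))[:3]
def ray_z(p,uv,z):
    a=p['T'][:3,3];b=toworld(p,uv,1.0);t=(z-a[2])/(b[2]-a[2]);return a+t*(b-a)
def proj(p,w):
    c=np.linalg.inv(p['T'])@np.append(w,1);K=p['mtx']
    return np.array([K[0,0]*c[0]/-c[2]+K[0,2],K[1,1]*-c[1]/-c[2]+K[1,2]]),-c[2]
def cloud(p,m):
    v,u=np.nonzero(m&(p['depth']>0));d=p['depth'][v,u];K=p['mtx']
    X=np.stack([(u-K[0,2])/K[0,0]*d,-(v-K[1,2])/K[1,1]*d,-d,np.ones(len(d))])
    return (p['T']@X)[:3].T
def st():
    s=get_state();r=R.from_quat(np.roll(s['orientation'],-1)).as_matrix()
    print('t',round(s['clock'],2),'tcp',np.round(s['tcp_pos'],4),'F',np.round(s['wrist_force'],1),'M',np.round(s['ft_torque'],2),'gap',round(s['finger_gap'],4));print('q',np.round(s['joint_pos'],3));print(np.round(r,3))
E
python3 - <<'E'
from h import *
st()
for n in ['side','top']:
    p=snap(n,n+'0.png');print(n,np.round(p['T'],3).tolist(),np.round(p['mtx'],1).tolist())
    for l in ['rack','guard_bar','cap_top','spindle_axis','hook_red','hook_blue','hook_yellow','cutter_red','cutter_blue','cutter_yellow','cutter_red_eye','cutter_blue_eye','cutter_yellow_eye','tray','cutter_grey_a']:
        for r in tip_of(p,l)[:2]: 
            u=r['location'];d=p['depth'][int(np.clip(u[1],0,419)),int(np.clip(u[0],0,559))]
            print(l,round(r['confidence'],2),np.round(u,1),np.round(toworld(p,u,d),3))
E
```

```text
pics
t 0.0 tcp [0.1297 0.5597 0.2304] F [-0.5  1.   0.1] M [-0.01 -0.01  0.03] gap 0.0856
q [1.203 0.314 0.045 1.304 0.    1.431]
[[-0.974  0.226 -0.001]
 [ 0.226  0.974 -0.002]
 [ 0.    -0.002 -1.   ]]
side [[-1.0, 0.003, 0.012, 0.532], [0.007, -0.665, 0.747, 0.862], [0.01, 0.747, 0.665, 0.923], [0.0, 0.0, 0.0, 1.0]] [[427.8, 0.0, 279.5], [0.0, 427.8, 201.7], [0.0, 0.0, 1.0]]
rack 0.56 [236.2 338.7] [0.608 0.403 0.147]Traceback (most recent call last):
  File "<stdin>", line 6, in <module>
ValueError: it knows: cap_top, cutter_blue, cutter_blue_eye, cutter_grey, cutter_red, cutter_red_eye, cutter_yellow, cutter_yellow_eye, hook_blue, hook_red, hook_yellow, rack, spindle_axis, tray
```

Run:
```python
from h import *
for n in ['side','top']:
    p=snap(n,n+'0.png');print(n,np.round(p['T'],3).tolist(),np.round(p['mtx'],1).tolist())
    for l in ['rack','cap_top','spindle_axis','hook_red','hook_blue','hook_yellow','cutter_red','cutter_blue','cutter_yellow','cutter_red_eye','cutter_blue_eye','cutter_yellow_eye','tray','cutter_grey']:
        for r in tip_of(p,l)[:2]: 
            u=r['location'];d=p['depth'][int(np.clip(u[1],0,419)),int(np.clip(u[0],0,559))]
            print(l,round(r['confidence'],2),np.round(u,1),np.round(toworld(p,u,d),3))
```

```text
side [[-1.0, 0.003, 0.012, 0.532], [0.007, -0.665, 0.747, 0.862], [0.01, 0.747, 0.665, 0.923], [0.0, 0.0, 0.0, 1.0]] [[427.8, 0.0, 279.5], [0.0, 427.8, 201.7], [0.0, 0.0, 1.0]]
rack 0.67 [237.4 340.9] [0.605 0.408 0.147]
cap_top 0.64 [233.5 189.9] [0.627 0.106 0.287]
spindle_axis 0.89 [239.8 207.2] [0.612 0.13  0.255]
hook_red 0.7 [231.8 305.5] [0.623 0.325 0.147]
hook_blue 0.62 [231.7 260.1] [0.633 0.2   0.149]
hook_yellow 0.62 [234.5 339.4] [0.611 0.406 0.149]
hook_yellow 0.61 [231.9 355.6] [0.614 0.438 0.144]
cutter_red 0.74 [311.2 170.1] [ 0.404 -0.333  0.009]
cutter_red 0.56 [275.4 163.6] [ 0.529 -0.35   0.024]
cutter_blue 0.64 [311.2 166.5] [ 0.404 -0.338  0.021]
cutter_yellow 0.24 [311.9 166.7] [ 0.401 -0.338  0.02 ]
cutter_red_eye 0.72 [276.4 136.9] [ 0.526 -0.364  0.125]
cutter_blue_eye 0.61 [310.9 143.2] [ 0.409 -0.352  0.108]
tray 0.92 [294.1 172.5] [ 0.463 -0.33   0.001]
cutter_grey 0.91 [246.4 307.7] [0.598 0.272 0.062]
cutter_grey 0.85 [257.8 355.7] [0.564 0.437 0.142]
top [[-0.005, 0.998, -0.064, 0.433], [-1.0, -0.005, 0.002, 0.046], [0.002, 0.064, 0.998, 1.6], [0.0, 0
[... 309 characters left out ...]
.323 0.15 ]
hook_blue 0.51 [223.2 166.6] [0.639 0.196 0.146]
hook_yellow 0.56 [138.8 174.9] [0.635 0.474 0.002]
cutter_red 0.52 [412.3 207.2] [ 0.526 -0.366  0.05 ]
cutter_blue 0.86 [409.6 248.6] [ 0.402 -0.346  0.084]
cutter_blue 0.57 [181.4 175. ] [0.615 0.313 0.155]
cutter_red_eye 0.6 [416.2 208.9] [ 0.516 -0.353  0.141]
cutter_red_eye 0.53 [210.  189.1] [0.582 0.242 0.073]
cutter_blue_eye 0.52 [416.4 247. ] [ 0.408 -0.353  0.133]
cutter_yellow_eye 0.52 [209.5 186.7] [0.585 0.239 0.112]
cutter_yellow_eye 0.51 [137.5 177.3] [0.609 0.439 0.148]
tray 0.82 [399.9 226.8] [ 0.468 -0.337  0.009]
cutter_grey 0.79 [209.5 188.6] [0.584 0.244 0.071]
cutter_grey 0.64 [170.3 190.6] [0.574 0.35  0.123]
```

View pics/side0.png

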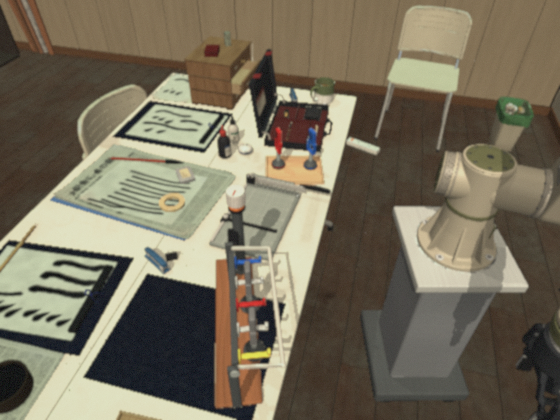

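View pics/top0.png

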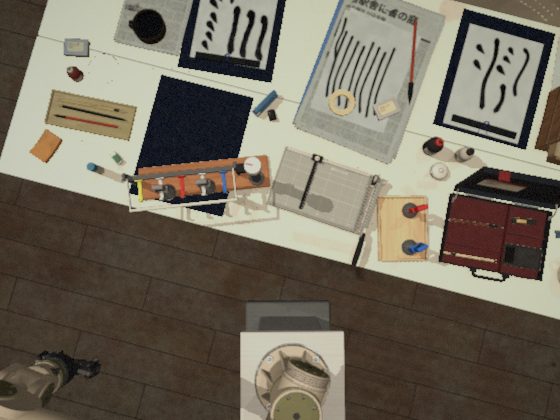

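Only the red and blue cutters are present, in the tray near (410,210) and (410,248) in the top view. The rack is at about (190,180), with the guard closed and the cap at (252,165). Next I measure the rack pose and the cutters.

```bash
python3 - <<'E'
from h import *
for n in ['top','side']:
    p=snap(n); P=cloud(p,np.ones((420,560),bool)); 
    rgb=p['pixels'][p['depth']>0].astype(int)
    near=(np.abs(P[:,0]-.62)<.15)&(P[:,1]>.05)&(P[:,1]<.52)
    c=near&(P[:,2]>.278)&(P[:,2]<.30)
    (ctr,r)=cv2.minEnclosingCircle(P[c][:,:2].astype(np.float32));print(n,'cap',c.sum(),np.round(ctr,4),round(r,4),'mean',P[c].mean(0).round(4), np.median(P[c][:,2]))
    dark=(rgb.max(1)<110)
    ra=near&dark&(P[:,2]>.143)&(P[:,2]<.153)&(P[:,1]>.15)&(P[:,1]<.48)
    Q=P[ra]; l=cv2.fitLine(Q[:,:2].astype(np.float32),cv2.DIST_HUBER,0,.01,.01).ravel()
    print('rail',ra.sum(),l.round(4),'angle from y',np.degrees(np.arctan2(-l[0]*np.sign(l[1]),abs(l[1]))).round(2),'yrange',Q[:,1].min(),Q[:,1].max(), 'z',np.median(Q[:,2]))
    hsv=cv2.cvtColor(p['pixels'],cv2.COLOR_RGB2HSV)[p['depth']>0].astype(int)
    for col,hh in [('red',(172,8)),('blue',(105,125)),('yellow',(22,35))]:
        h=hsv[:,0]; m=((h>=hh[0])|(h<=hh[1])) if hh[0]>hh[1] else ((h>=hh[0])&(h<=hh[1]))
        m=m&(hsv[:,1]>130)&(hsv[:,2]>70)
        a=m&near&(P[:,2]>.12)&(P[:,2]<.165)
        print(col,'hook',a.sum(),P[a].mean(0).round(4), P[a].min(0).round(3),P[a].max(0).round(3))
        b=m&(abs(P[:,0]-.46)<.14)&(abs(P[:,1]+.34)<.1)&(P[:,2]>.06)
        if b.sum()>5:
            t=b&(P[:,2]>.135);T=P[t][:,:2].astype(np.float32)
            print(col,'cutter',b.sum(),P[b].mean(0).round(4),'tabtop',t.sum(),T.mean(0).round(4),P[t][:,2].max().round(4),[np.round(x,4) for x in cv2.minAreaRect(T)])
E
python3 - <<'E'
import cv2
a=cv2.imread('pics/top0.png')
cv2.imwrite('pics/z1.png',cv2.resize(a[170:270,360:460],(600,600),interpolation=cv2.INTER_CUBIC))
a=cv2.imread('pics/side0.png')
cv2.imwrite('pics/z2.png',cv2.resize(a[110:210,240:340],(600,600),interpolation=cv2.INTER_CUBIC))
E
```

```text
top cap 238 [0.624  0.1051] 0.0232 mean [0.6232 0.1054 0.2887] 0.2891625803645649
rail 392 [ 0.0928 -0.9957  0.6176  0.3488] angle from y 5.33 yrange 0.17023135072893383 0.4691974175435732 z 0.14859907082440527
red hook 86 [0.5874 0.3128 0.1462] [0.553 0.304 0.135] [0.615 0.326 0.16 ]
red cutter 92 [ 0.5183 -0.36    0.1326] tabtop 54 [ 0.5198 -0.3649] 0.1614 [array([ 0.5202, -0.367 ]), array([0.0136, 0.0287]), np.float64(14.1938)]
blue hook 56 [0.5998 0.1946 0.1464] [0.566 0.187 0.137] [0.626 0.205 0.156]
blue cutter 99 [ 0.4055 -0.357   0.1259] tabtop 50 [ 0.4063 -0.3601] 0.1639 [array([ 0.4078, -0.3622]), array([0.0121, 0.028 ]), np.float64(26.9972)]
yellow hook 72 [0.5754 0.4319 0.1466] [0.542 0.424 0.136] [0.601 0.444 0.158]
side cap 244 [0.6241 0.1094] 0.024 mean [0.6225 0.1135 0.287 ] 0.2878016528533761
rail 680 [ 0.1087 -0.9941  0.6168  0.3631] angle from y 6.24 yrange 0.16617526709216213 0.47942951961438574 z 0.14831917040331088
red hook 172 [0.5859 0.3175 0.1451] [0.552 0.307 0.134] [0.615 0.331 0.155]
red cutter 145 [ 0.5202 -0.3581  0.1171] tabtop 46 [ 0.5199 -0.3589] 0.1568 [array([ 0.5217, -0.3658]), array([0.0147, 0.0349]), np.float64(20.5172)]
blue hook 69 [0.6018 0.1988 0.145 ] [0.566 0.19  0.139] [0.625 0.209 0.156]
blue cutter 139 [ 0.4076 -0.3562  0.1118] tabtop 37 [ 0.4084 -0.355 ] 0.1568 [array([ 0.4097, -0.3586]), array([0.0122, 0.0283]), np.float64(24.5844)]
yellow hook 211 [0.5723 0.436  0.1457] [0.54  0.427 0.136] [0.603 0.45  0.156]
```

View pics/z1.png

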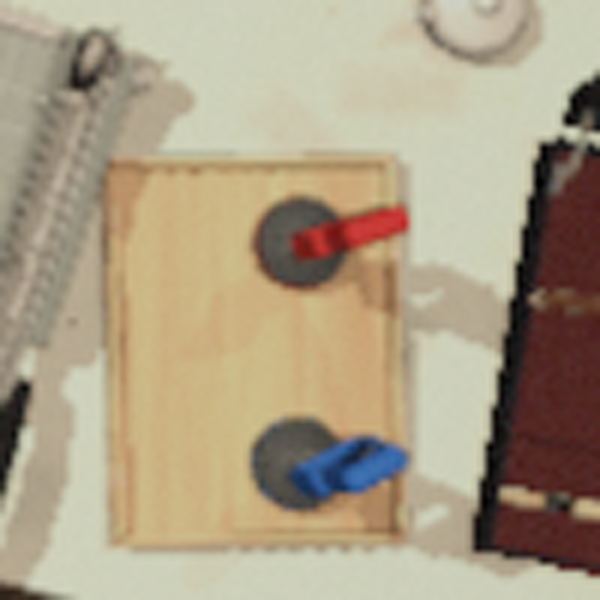

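View pics/z2.png

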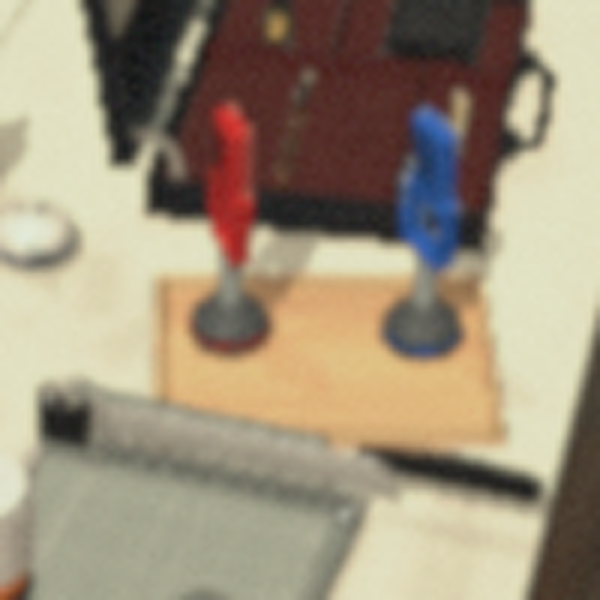

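```bash
cat >> h.py <<'E'
O=np.array([.621,.3185,0]);YAW=np.radians(6.0)
RX=np.array([np.cos(YAW),np.sin(YAW),0]);RY=np.array([-np.sin(YAW),np.cos(YAW),0])
def rack(x,y,z): return O+RX*x+RY*y+np.array([0,0,z])
def plan(tgt,jaw=None):
    """delta cm in tool axes to target tcp; jaw = wanted world angle(rad) of the jaw axis, mod pi"""
    s=get_state();r=R.from_quat(np.roll(s['orientation'],-1)).as_matrix()
    d=r.T@(np.array(tgt)-s['tcp_pos'])*100
    print('plan d(cm)',d.round(2),'dist',np.linalg.norm(d).round(2),end=' ')
    # tilt error fix
    zz=r.T@np.array([0,0,-1]);print('tilt fix deg',np.degrees(np.cross([0,0,1],zz)).round(2),end=' ')
    if jaw is not None:
        cur=np.arctan2(r[1,1],r[0,1]);e=(jaw-cur+np.pi/2)%np.pi-np.pi/2
        print('rz deg',np.degrees(-e).round(1),'alt',np.degrees(-e-np.sign(-e)*np.pi).round(1),end='')
    print()
E
python3 -m inch '[[0,0,-4,0,0,0,6],[0,0,-4,0,0,0,6],[-3.8,-2.2,-3,0,0,0,6],[-3.8,-2.2,0,0,0,0,6],[-3.8,-2.2,0,0,0,0,6]]' 60
python3 -m inch '[[-3.8,-2.2,0,0,0,0,6],[-3.8,-2.2,0,0,0,0,6],[-3.8,-2.2,0,0,0,0,6],[-3.8,-2.2,0,0,0,0,6],[-3.8,-2.2,0,0,0,0,6]]'
python3 -m inch '[[-3.8,-2.2,0,0,0,0,6],[-3.8,-2.2,0,0,0,0,6],[-3.8,-2.2,0,0,0,0,6],[-3.8,-2.2,0,0,0,0,6],[-3.8,-2.2,0,0,0,0,6]]'
python3 - <<'E'
from h import *
st();plan([.6232,.108,.33])
E
```

```text
clock: 2.2
tcp_pos: [0.2251, 0.4717, 0.3408]
orientation: [0.001, 0.113, 0.994, 0.001]
wrist_force: [1.3, 1.2, -0.6]
finger_gap: 0.0596
clock: 2.7
tcp_pos: [0.3854, 0.3205, 0.3397]
orientation: [0.0, 0.114, 0.994, 0.0]
wrist_force: [1.2, 0.6, 0.9]
finger_gap: 0.0598
clock: 3.2
tcp_pos: [0.5457, 0.1703, 0.3397]
orientation: [0.0, 0.114, 0.994, 0.0]
wrist_force: [1.2, 1.3, 1.0]
finger_gap: 0.0601
t 3.2 tcp [0.5457 0.1703 0.3397] F [1.2 1.3 1. ] M [ 0.04 -0.05 -0.01] gap 0.0601
q [0.162 0.306 0.298 1.563 0.    0.39 ]
[[-0.974  0.226  0.   ]
 [ 0.226  0.974  0.   ]
 [-0.     0.    -1.   ]]
plan d(cm) [-8.95 -4.32  0.97] dist 9.99 tilt fix deg [ 0.02  0.02 -0.  ]
```

```bash
python3 -m inch '[[-3,-1.5,0,0,0,0,6],[-3,-1.5,0,0,0,0,6],[0,0,0,0,0,0,6],[0,0,0,0,0,0,6]]' 60
python3 - <<'E'
from h import *
st();plan([.6232,.108,.33])
p=snap('top','t1.png');q=snap('side','s1.png')
print(proj(p,get_state()['tcp_pos']),proj(q,get_state()['tcp_pos']))
E
```

```text
clock: 3.6
tcp_pos: [0.5965, 0.1284, 0.3388]
orientation: [-0.001, 0.114, 0.993, 0.0]
wrist_force: [-0.3, 0.2, -0.1]
finger_gap: 0.0598
t 3.6 tcp [0.5965 0.1284 0.3388] F [-0.3  0.2 -0.1] M [-0.04  0.03 -0.01] gap 0.0598
q [0.08  0.391 0.419 1.6   0.    0.31 ]
[[-0.974  0.227 -0.001]
 [ 0.227  0.974  0.   ]
 [ 0.001 -0.    -1.   ]]
plan d(cm) [-3.06 -1.38  0.88] dist 3.47 tilt fix deg [-0.   -0.08  0.  ] 
(array([241.91928884, 172.98321699]), np.float64(1.268015793871444)) (array([245.47104046, 178.27763899]), np.float64(0.9336898653426757))
```

View pics/s1.png

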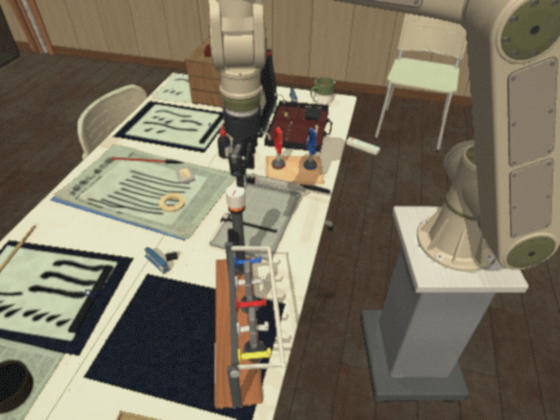

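View pics/t1.png

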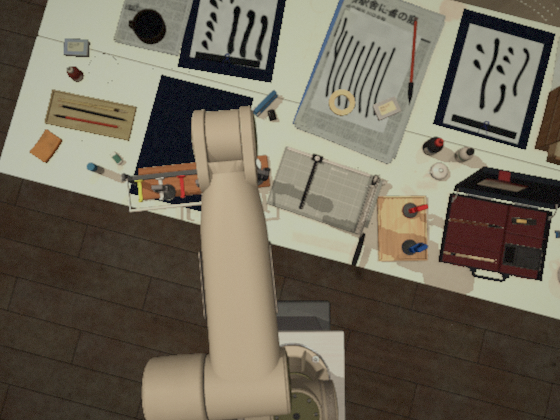

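Run:
```python
import cv2
a=cv2.imread('pics/s1.png')
c=cv2.resize(a[110:220,200:290],(720,880),interpolation=cv2.INTER_CUBIC)[:600+280]
cv2.drawMarker(c,(int(45.5*8),int(68.3*8)),(0,0,255),0,20,1)
cv2.imwrite('pics/z3.png',c[200:800])
```

```text
(no output)
```

View pics/z3.png

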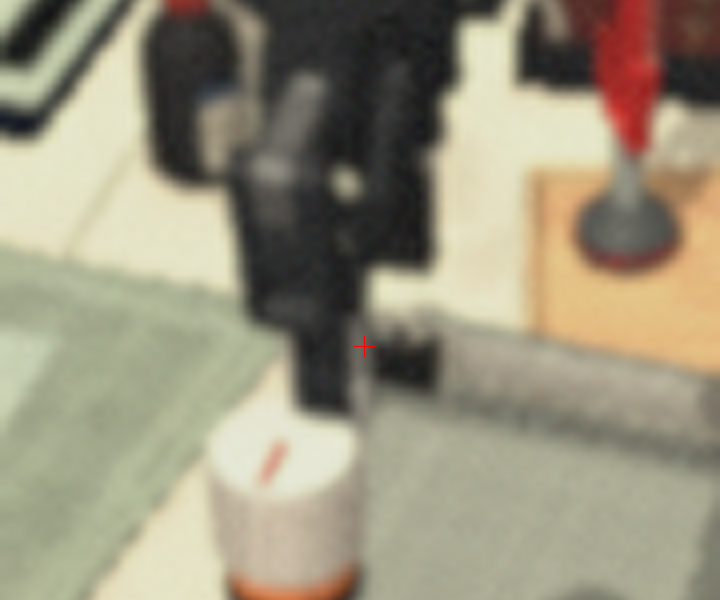

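```bash
python3 -m inch '[[-1.5,-0.7,0,0,0,0,6],[-1.6,-0.7,0,0,0,0,6],[0,0,0,0,0,0,6],[0,0,0,0,0,0,6]]' 60
python3 - <<'E'
from h import *
q=snap('side','s2.png');print(proj(q,get_state()['tcp_pos']),ray_z(q,(235.5,191.9),.289))
plan([.624,.1075,.263])
import cv2
a=cv2.imread('pics/s2.png')
cv2.imwrite('pics/z4.png',cv2.resize(a[135:210,200:290],(720,600),interpolation=cv2.INTER_CUBIC))
E
```

```text
clock: 4.1
tcp_pos: [0.6226, 0.1093, 0.3398]
orientation: [-0.0, 0.113, 0.994, 0.0]
wrist_force: [0.1, -0.7, 0.6]
finger_gap: 0.0598
(array([233.85288928, 172.47882049]), np.float64(0.948236203419229)) [0.62129642 0.11593883 0.289     ]
plan d(cm) [-0.2  -0.15  7.69] dist 7.7 tilt fix deg [ 0.02 -0.01  0.  ]
```

View pics/z4.png

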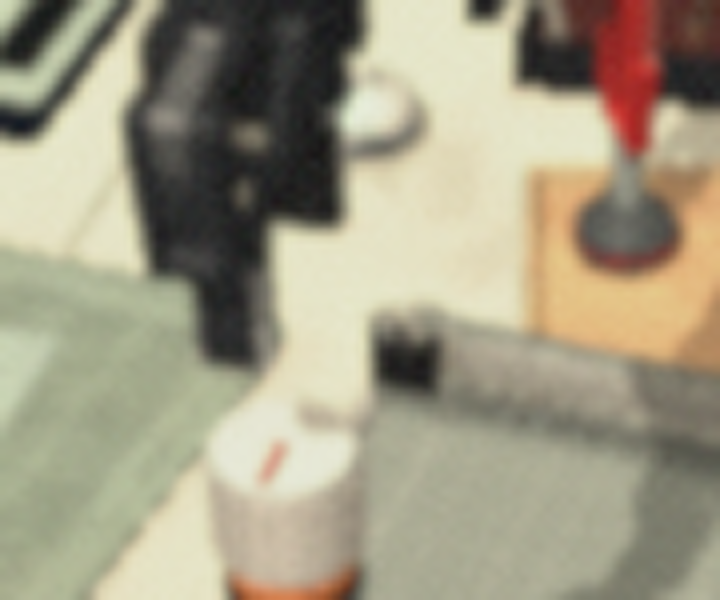

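Run:
```python
import cv2
a=cv2.imread('pics/top0.png')
cv2.imwrite('pics/z5.png',cv2.resize(a[140:200,215:290],(750,600),interpolation=cv2.INTER_CUBIC))
from h import *
p=snap('top')
for u in [(252,163),(253,165),(254,164)]: print(ray_z(p,u,.289))
for w in [(.624,.1075,.289),(.624,.1075,.012)]: print(proj(p,w))
```

```text
[0.62786362 0.10698489 0.289     ]
[0.62267581 0.10442744 0.289     ]
[0.62525043 0.1018532  0.289     ]
(array([251.80256576, 164.49401078]), np.float64(1.320425848248663))
(array([256.00443445, 177.36430205]), np.float64(1.5968568365928297))
```

View pics/z5.png

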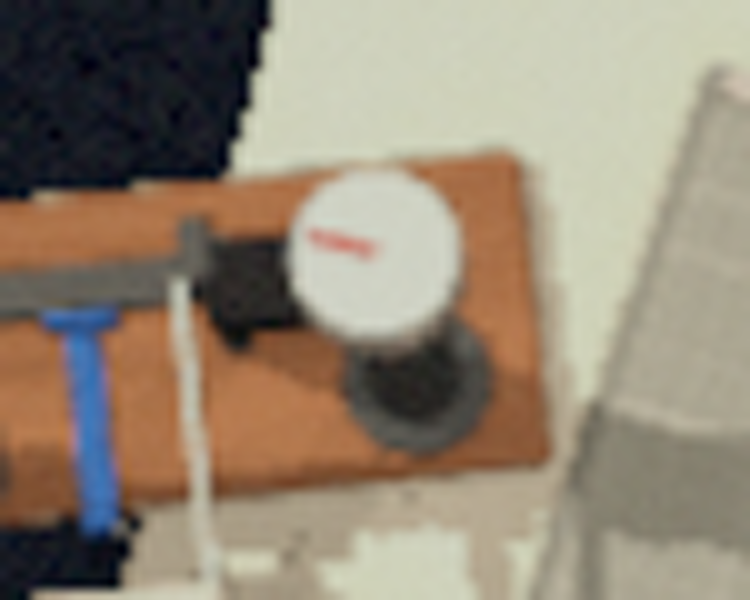

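```bash
python3 -m inch '[[0,0,3,0,0,0,6.2],[0,0,2,0,0,0,6.2],[0,0,1.5,0,0,0,6.2],[0,0,1.1,0,0,0,6.2],[0,0,0,0,0,0,6.2]]' 60
python3 -m inch '[[0,0,0,0,0,0,5.2],[0,0,0,0,0,0,5.2],[0,0,0,0,0,0,4.8],[0,0,0,0,0,0,4.8],[0,0,0,0,0,0,4.8]]' 20
python3 - <<'E'
from h import *
st()
q=snap('side','s3.png')
a=cv2.imread('pics/s3.png')
cv2.imwrite('pics/z6.png',cv2.resize(a[135:235,190:290],(600,600),interpolation=cv2.INTER_CUBIC))
E
```

```text
clock: 4.7
tcp_pos: [0.6221, 0.1089, 0.2622]
orientation: [-0.001, 0.113, 0.994, -0.0]
wrist_force: [-0.6, -0.2, -0.1]
finger_gap: 0.0622
clock: 5.2
tcp_pos: [0.6235, 0.1083, 0.2639]
orientation: [0.0, 0.114, 0.994, 0.0]
wrist_force: [-0.6, -0.9, 0.2]
finger_gap: 0.0479
t 5.2 tcp [0.6235 0.1083 0.2639] F [-0.6 -0.9  0.2] M [ 0.06  0.03 -0.03] gap 0.0479
q [0.045 0.426 0.289 1.433 0.    0.273]
[[-0.974  0.226  0.001]
 [ 0.226  0.974  0.   ]
 [-0.001  0.    -1.   ]]
```

View pics/z6.png

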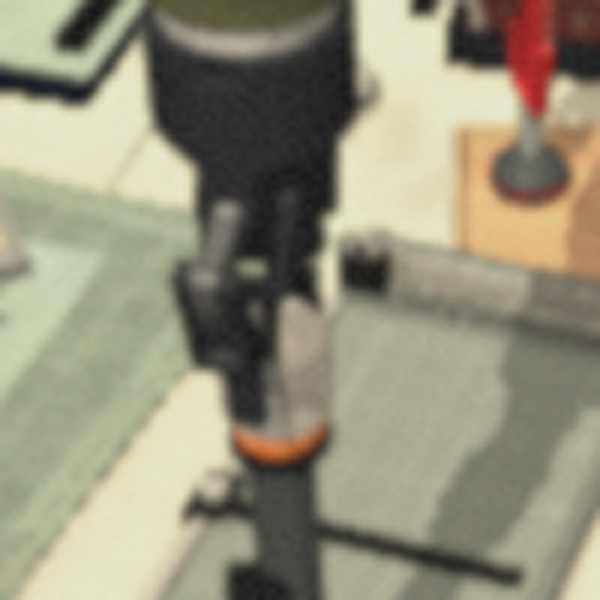

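```bash
python3 -m inch '[[0,0,0,0,0,0,4.0],[0,0,0,0,0,0,4.0],[0,0,0,0,0,0,4.0],[0,0,0,0,0,0,4.0]]' 30
python3 - <<'E'
from h import *
st()
E
```

```text
clock: 5.65
tcp_pos: [0.6233, 0.1078, 0.2637]
orientation: [0.0, 0.114, 0.993, -0.0]
wrist_force: [-1.3, -3.5, 2.1]
finger_gap: 0.0429
t 5.65 tcp [0.6233 0.1078 0.2637] F [-1.3 -3.5  2.1] M [-0.69  0.18  0.01] gap 0.0429
q [ 4.500e-02  4.260e-01  2.890e-01  1.433e+00 -1.000e-03  2.730e-01]
[[-0.974  0.226  0.   ]
 [ 0.226  0.974 -0.001]
 [-0.    -0.001 -1.   ]]
```

```bash
python3 -m inch '[[0,0,0,0,0,0,3.8],[0,0,0,0,0,0,3.8],[0,0,0.4,0,0,0,3.8],[0,0,0.45,0,0,0,3.8],[0,0,0,0,0,0,3.8]]' 80
python3 - <<'E'
from h import *
st()
E
```

```text
clock: 6.15
tcp_pos: [0.6234, 0.1079, 0.2565]
orientation: [0.001, 0.114, 0.994, -0.0]
wrist_force: [-3.3, -6.1, 10.9]
finger_gap: 0.0418
t 6.15 tcp [0.6234 0.1079 0.2565] F [-3.3 -6.1 10.9] M [-1.01  0.82  0.01] gap 0.0418
q [ 4.500e-02  4.250e-01  2.690e-01  1.414e+00 -1.000e-03  2.730e-01]
[[-0.974  0.226  0.002]
 [ 0.226  0.974 -0.001]
 [-0.002 -0.    -1.   ]]
```

```bash
python3 -m inch '[[0,0,0.12,0,0,0,3.8],[0,0,0,0,0,5,3.8],[0,0,0,0,0,5,3.8],[0,0,0,0,0,5,3.8],[0,0,0,0,0,5,3.8]]' 80
python3 - <<'E'
from h import *
st()
E
python3 -m inch '[[0,0,0,0,0,6,3.8],[0,0,0,0,0,6,3.8],[0,0,0,0,0,6,3.8],[0,0,0,0,0,6,3.8],[0,0,0,0,0,6,3.8]]' 80
python3 - <<'E'
from h import *
st();snap('side','s4.png')
E
```

```text
clock: 6.65
tcp_pos: [0.6235, 0.108, 0.2562]
orientation: [0.001, 0.286, 0.958, 0.0]
wrist_force: [-3.3, -5.9, 11.8]
finger_gap: 0.0415
t 6.65 tcp [0.6235 0.108  0.2562] F [-3.3 -5.9 11.8] M [-1.03  0.8   0.16] gap 0.0415
q [ 4.500e-02  4.240e-01  2.680e-01  1.411e+00 -1.000e-03  6.260e-01]
[[-0.836  0.548  0.003]
 [ 0.548  0.836 -0.001]
 [-0.003  0.001 -1.   ]]
clock: 7.15
tcp_pos: [0.6238, 0.1081, 0.2563]
orientation: [0.002, 0.525, 0.851, 0.001]
wrist_force: [-2.7, -5.2, 10.8]
finger_gap: 0.042
t 7.15 tcp [0.6238 0.1081 0.2563] F [-2.7 -5.2 10.8] M [-0.96  0.61  0.11] gap 0.042
q [ 4.500e-02  4.240e-01  2.680e-01  1.411e+00 -1.000e-03  1.150e+00]
[[-0.449  0.893  0.003]
 [ 0.893  0.449 -0.   ]
 [-0.002  0.003 -1.   ]]
```

View pics/s4.png

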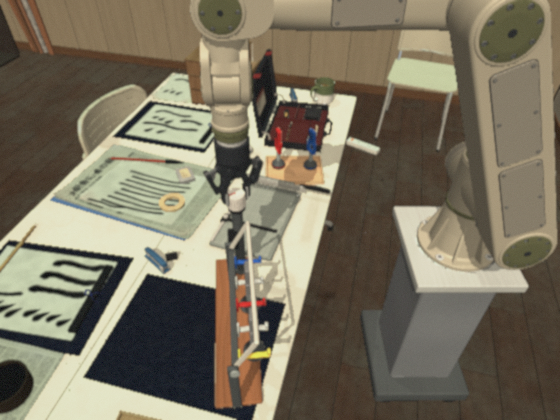

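The guard is swinging: the bar is now raised to about (252,270) in the side view. I keep turning.

```bash
python3 -m inch '[[0,0,0,0,0,6,3.8],[0,0,0,0,0,6,3.8],[0,0,0,0,0,6,3.8],[0,0,0,0,0,6,3.8],[0,0,0,0,0,6,3.8]]' 80
python3 - <<'E'
from h import *
st()
E
python3 -m inch '[[0,0,0,0,0,5,3.8],[0,0,0,0,0,5,3.8],[0,0,0,0,0,5,3.8],[0,0,0,0,0,0,3.8]]' 80
python3 - <<'E'
from h import *
st();snap('side','s5.png')
E
```

```text
clock: 7.7
tcp_pos: [0.6241, 0.1081, 0.2563]
orientation: [0.002, 0.727, 0.686, 0.001]
wrist_force: [-1.5, -3.9, 10.2]
finger_gap: 0.0419
t 7.7 tcp [0.6241 0.1081 0.2563] F [-1.5 -3.9 10.2] M [-1.    0.43  0.12] gap 0.0419
q [ 4.500e-02  4.240e-01  2.680e-01  1.410e+00 -1.000e-03  1.674e+00]
[[ 0.057  0.998  0.004]
 [ 0.998 -0.057 -0.   ]
 [-0.     0.004 -1.   ]]
clock: 8.1
tcp_pos: [0.6242, 0.1081, 0.2564]
orientation: [0.002, 0.81, 0.587, 0.002]
wrist_force: [-2.6, -5.4, 12.5]
finger_gap: 0.0417
t 8.1 tcp [0.6242 0.1081 0.2564] F [-2.6 -5.4 12.5] M [-1.02  0.53  0.35] gap 0.0417
q [ 4.500e-02  4.240e-01  2.680e-01  1.410e+00 -1.000e-03  1.932e+00]
[[ 0.311  0.95   0.005]
 [ 0.95  -0.311 -0.001]
 [ 0.001  0.005 -1.   ]]
```

View pics/s5.png

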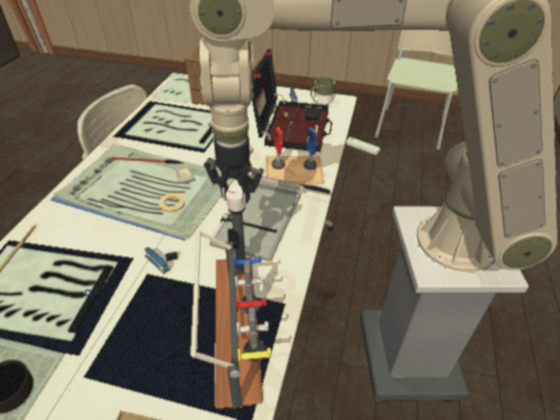

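```bash
python3 -m inch '[[0,0,0,0,0,3,3.8],[0,0,0,0,0,3,3.8],[0,0,0,0,0,0,3.8],[0,0,0,0,0,0,3.8]]' 80
python3 - <<'E'
from h import *
st();p=snap('side','s6.png');P=cloud(p,np.ones((420,560),bool)).reshape(-1,3)
# guard bar angle: points white behind rail
rel=P-O;x=rel@RX;y=rel@RY
m=(x>.02)&(x<.12)&(abs(y)<.14)&(P[:,2]>.14)&(P[:,2]<.27)
xm,zm=np.median(x[m]),np.median(P[m][:,2]);print(m.sum(),xm,zm,'ang',np.pi-np.arctan2(zm-.160,xm))
E
```

```text
clock: 8.55
tcp_pos: [0.6243, 0.108, 0.2565]
orientation: [0.002, 0.838, 0.545, 0.002]
wrist_force: [-1.9, -5.2, 10.7]
finger_gap: 0.042
t 8.55 tcp [0.6243 0.108  0.2565] F [-1.9 -5.2 10.7] M [-1.27  0.33  1.38] gap 0.042
q [ 4.500e-02  4.240e-01  2.680e-01  1.410e+00 -1.000e-03  2.033e+00]
[[ 0.405  0.914  0.005]
 [ 0.914 -0.405 -0.001]
 [ 0.001  0.005 -1.   ]]
520 0.06866313527962559 0.2243897531217714 ang 2.388301374154641
```

```bash
python3 -m inch '[[0,0,0,0,0,0,6.2],[0,0,0,0,0,0,6.2],[0,0,-2,0,0,0,6.2],[0,0,-4,0,0,0,6.2],[0,0,-3,0,0,0,6.2]]' 60
python3 - <<'E'
from h import *
st()
for n in ['top','side']:
    p=snap(n,n+'7.png');P=cloud(p,np.ones((420,560),bool)); 
    hsv=cv2.cvtColor(p['pixels'],cv2.COLOR_RGB2HSV)[p['depth']>0].astype(int)
    if n=='side':
        rel=P-O;x=rel@RX;y=rel@RY
        m=(x>.02)&(x<.12)&(abs(y)<.14)&(P[:,2]>.14)&(P[:,2]<.27)
        xm,zm=np.median(x[m]),np.median(P[m][:,2]);print(m.sum(),xm,zm,'ang',np.pi-np.arctan2(zm-.160,xm)+.109)
    for l in ['cutter_red_eye','cutter_blue_eye','tray']:
        for r in tip_of(p,l)[:1]: print(l,r['confidence'],np.round(r['location'],1))
    for col,hh in [('red',(172,8)),('blue',(105,125)),('yellow',(22,35))]:
        h=hsv[:,0]; m=((h>=hh[0])|(h<=hh[1])) if hh[0]>hh[1] else ((h>=hh[0])&(h<=hh[1]))
        m=m&(hsv[:,1]>130)&(hsv[:,2]>70)
        b=m&(abs(P[:,0]-.46)<.14)&(abs(P[:,1]+.34)<.1)&(P[:,2]>.06)
        if b.sum()>5:
            t=b&(P[:,2]>.125);T=P[t][:,:2].astype(np.float32);e,V=np.linalg.eigh(np.cov(T.T))
            print(n,col,'cutter','tabtop',t.sum(),T.mean(0).round(4),P[t][:,2].max().round(4),[np.round(x,4) for x in cv2.minAreaRect(T)],'pca thick dir deg',np.degrees(np.arctan2(V[1,0],V[0,0]))%180)
E
```

```text
clock: 9.1
tcp_pos: [0.623, 0.109, 0.3445]
orientation: [-0.001, 0.839, 0.544, -0.0]
wrist_force: [1.2, -0.4, 0.7]
finger_gap: 0.0622
t 9.1 tcp [0.623  0.109  0.3445] F [ 1.2 -0.4  0.7] M [ 0.01 -0.02 -0.02] gap 0.0622
q [4.600e-02 4.450e-01 5.150e-01 1.641e+00 1.000e-03 2.036e+00]
[[ 0.407  0.913 -0.001]
 [ 0.913 -0.407  0.001]
 [ 0.001 -0.001 -1.   ]]
cutter_red_eye 0.5 [418.  209.8]
cutter_blue_eye 0.5 [417.2 244.6]
tray 0.62 [397.6 224.2]
top red cutter tabtop 60 [ 0.5196 -0.3638] 0.1632 [array([ 0.5198, -0.3664]), array([0.0139, 0.0289]), np.float64(14.1358)] pca thick dir deg 14.850445904402306
top blue cutter tabtop 43 [ 0.4063 -0.3614] 0.1608 [array([ 0.4067, -0.3623]), array([0.0109, 0.0274]), np.float64(26.5655)] pca thick dir deg 26.553411964787784
519 0.06864059186202981 0.22435378895464764 ang 2.4974162968185203
cutter_red_eye 0.83 [277.9 139.2]
cutter_blue_eye 0.72 [311.5 142.7]
tray 0.88 [293.  170.1]
side red cutter tabtop 61 [ 0.5196 -0.3575] 0.158 [array([ 0.5201, -0.3632]), array([0.0148, 0.0385]), np.float64(13.5219)] pca thick dir deg 24.32543718980699
side blue cutter tabtop 39 [ 0.4073 -0.3533] 0.1564 [array([ 0.4078, -0.3548]), array([0.0097, 0.0266]), np.float64(30.5678)] pca thick dir deg 30.131216814057012
```

Run:
```python
from h import *
p=snap('top');P=cloud(p,np.ones((420,560),bool));hsv=cv2.cvtColor(p['pixels'],cv2.COLOR_RGB2HSV)[p['depth']>0].astype(int)
a=cv2.cvtColor(p['pixels'],cv2.COLOR_RGB2BGR);cv2.imwrite('pics/z8.png',cv2.resize(a[170:270,370:450],(640,800),interpolation=cv2.INTER_CUBIC)[150:700])
for c,cx in [('red',.52),('blue',.405)]:
    m=(abs(P[:,0]-cx)<.04)&(abs(P[:,1]+.345)<.05)&(P[:,2]>.015)&(P[:,2]<.045)&(hsv[:,1]<90)&(hsv[:,2]<140)
    print(c,'foot',m.sum(),cv2.minEnclosingCircle(P[m][:,:2].astype(np.float32)),P[m].mean(0).round(4))
    m=(abs(P[:,0]-cx)<.04)&(abs(P[:,1]+.355)<.05)&(P[:,2]>.147)
    T=P[m][:,:2].astype(np.float32);print('tab top',m.sum(),T.mean(0),cv2.minAreaRect(T))
for u in [(410.3,210.3),(410,247)]: print(ray_z(p,u,.025))
```

```text
red foot 107 ((0.5197874307632446, -0.36625346541404724), 0.022395525127649307) [ 0.52   -0.3617  0.0244]
tab top 55 [ 0.5208968  -0.36762944] ((0.5207926630973816, -0.368069589138031), (0.013459581881761551, 0.031887803226709366), 17.66347312927246)
blue foot 110 ((0.4064014256000519, -0.36264434456825256), 0.023654626682400703) [ 0.4098 -0.3567  0.025 ]
tab top 62 [ 0.40772325 -0.36366346] ((0.40743204951286316, -0.3643057644367218), (0.014087660238146782, 0.033163465559482574), 28.763999938964844)
[ 0.51840089 -0.3663838   0.025     ]
[ 0.40609379 -0.36301751  0.025     ]
```

View pics/z8.png

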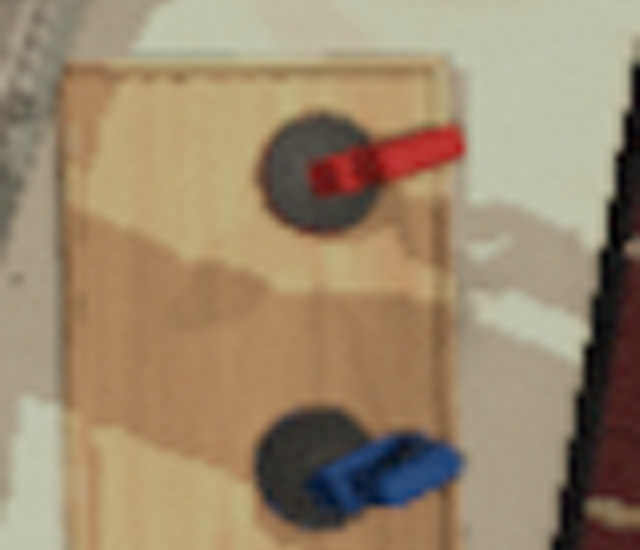

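```bash
python3 -m inch '[[0,0,0,0,0,-8.3,6.2],[0,0,0,0,0,-8.3,5],[0,0,0,0,0,-8.3,5],[0,0,0,0,0,-8.3,5],[0,0,0,0,0,-8.3,5]]' 60
python3 -m inch '[[-4.2,-2.4,0,0,0,0,5],[-4.2,-2.4,0,0,0,0,5],[-4.2,-2.4,0,0,0,0,5],[-4.2,-2.4,0,0,0,0,5],[-4.2,-2.4,0,0,0,0,5]]'
python3 -m inch '[[-4.2,-2.4,0.7,0,0,0,5],[-4.2,-2.4,0.7,0,0,0,5],[-4.2,-2.4,0.7,0,0,0,5],[-3.5,-2,0.7,0,0,0,5],[0,0,0,0,0,0,5]]'
python3 - <<'E'
from h import *
st();plan([.5215,-.365,.25],np.radians(17.5))
E
```

```text
clock: 10.05
tcp_pos: [0.623, 0.1084, 0.3429]
orientation: [-0.001, 0.589, 0.808, -0.0]
wrist_force: [0.1, 1.8, 0.1]
finger_gap: 0.05
clock: 10.55
tcp_pos: [0.5708, -0.1294, 0.3431]
orientation: [-0.001, 0.592, 0.806, -0.0]
wrist_force: [0.1, -0.2, -0.4]
finger_gap: 0.0502
clock: 11.05
tcp_pos: [0.5302, -0.3137, 0.3128]
orientation: [-0.002, 0.594, 0.804, -0.001]
wrist_force: [0.7, 0.6, -0.1]
finger_gap: 0.0502
t 11.05 tcp [ 0.5302 -0.3137  0.3128] F [ 0.7  0.6 -0.1] M [-0.02  0.01 -0.01] gap 0.0502
q [-6.640e-01  3.990e-01  3.670e-01  1.542e+00 -1.000e-03  6.090e-01]
[[-0.294  0.956 -0.003]
 [ 0.956  0.294  0.001]
 [ 0.002 -0.003 -1.   ]]
plan d(cm) [-4.66 -2.32  6.27] dist 8.15 tilt fix deg [-0.17 -0.13  0.  ] rz deg -0.4 alt 179.6
```

```bash
python3 -m inch '[[-2.3,-1.2,3,0,0,0,5],[-2.3,-1.1,3,0,0,-0.4,5],[0,0,0,0,0,0,5],[0,0,0,0,0,0,5]]' 60
python3 - <<'E'
from h import *
st();plan([.5215,-.365,.25],np.radians(17.5))
q=snap('side','s9.png');print(proj(q,get_state()['tcp_pos']))
p=snap('top','t9.png')
a=cv2.imread('pics/s9.png');b=cv2.imread('pics/t9.png')
u=proj(q,get_state()['tcp_pos'])[0];cv2.drawMarker(a,(int(u[0]),int(u[1])),(0,0,255),0,6,1)
cv2.imwrite('pics/z9.png',np.hstack([cv2.resize(a[80:200,230:330],(500,600)),cv2.resize(b[150:270,360:420],(300,600))]))
E
```

```text
clock: 11.45
tcp_pos: [0.5236, -0.359, 0.2545]
orientation: [-0.002, 0.589, 0.808, 0.0]
wrist_force: [-0.2, 0.3, 0.1]
finger_gap: 0.0503
t 11.45 tcp [ 0.5236 -0.359   0.2545] F [-0.2  0.3  0.1] M [ 0.01 -0.04  0.  ] gap 0.0503
q [-7.280e-01  4.340e-01  2.790e-01  1.419e+00  1.000e-03  5.320e-01]
[[-0.306  0.952 -0.002]
 [ 0.952  0.306  0.003]
 [ 0.003 -0.001 -1.   ]]
plan d(cm) [-0.5  -0.38  0.45] dist 0.78 tilt fix deg [-0.07 -0.18  0.  ] rz deg 0.3 alt -179.7
(array([277.22944597, 102.84974359]), np.float64(1.3551364625899693))
```

View pics/z9.png

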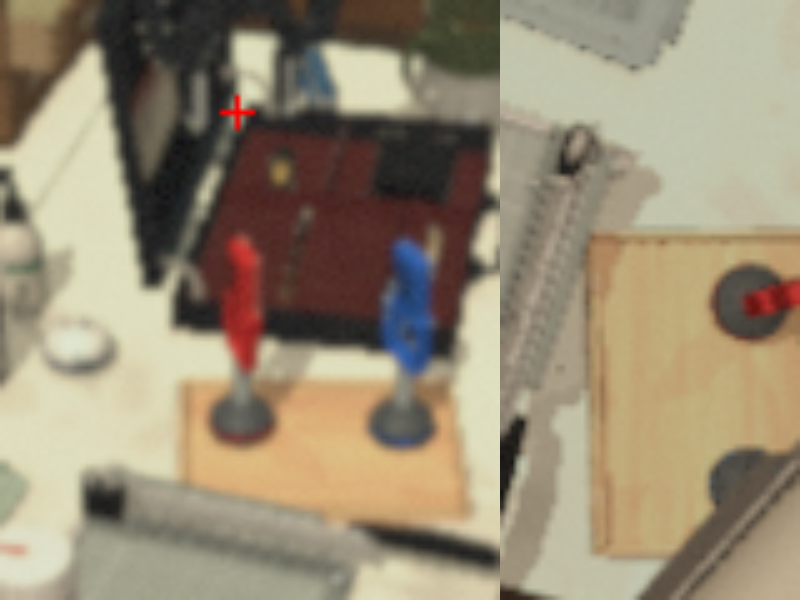

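```bash
python3 -m inch '[[-0.5,-0.4,2,0,0,0.3,5],[0,0,3.5,0,0,0,5],[0,0,3,0,0,0,5],[0,0,0,0,0,0,5],[0,0,0,0,0,0,5]]' 60
python3 - <<'E'
from h import *
st();plan([.5213,-.365,.118],np.radians(17.5))
q=snap('side','s10.png');a=cv2.imread('pics/s10.png')
cv2.imwrite('pics/z10.png',cv2.resize(a[100:180,240:340],(750,600),interpolation=cv2.INTER_CUBIC))
E
```

```text
clock: 12.05
tcp_pos: [0.5226, -0.3652, 0.1723]
orientation: [0.0, 0.59, 0.807, 0.0]
wrist_force: [-0.2, 1.1, 0.3]
finger_gap: 0.0498
t 12.05 tcp [ 0.5226 -0.3652  0.1723] F [-0.2  1.1  0.3] M [ 0.03  0.02 -0.  ] gap 0.0498
q [-0.736  0.455  0.111  1.225  0.     0.527]
[[-0.303  0.953  0.001]
 [ 0.953  0.303 -0.   ]
 [-0.001  0.001 -1.   ]]
plan d(cm) [ 0.06 -0.12  5.43] dist 5.43 tilt fix deg [ 0.04  0.03 -0.  ] rz deg 0.1 alt -179.9
```

View pics/z10.png

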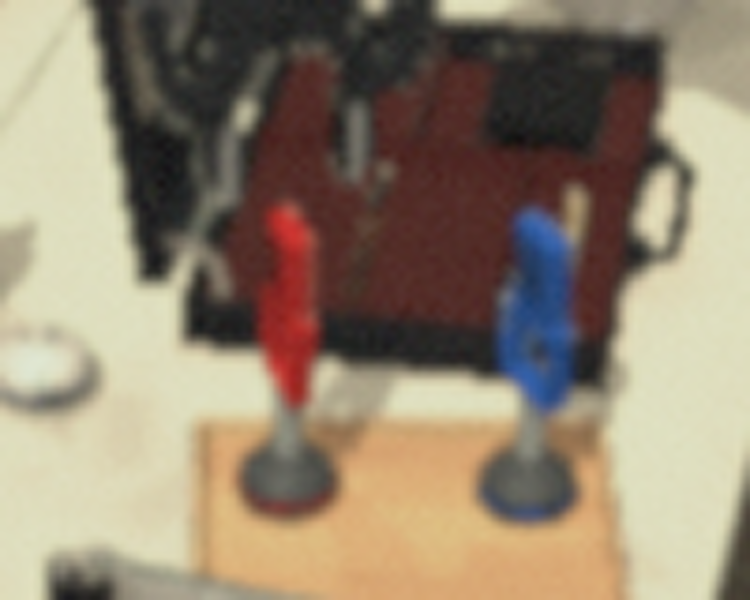

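```bash
python3 -m inch '[[0,0,3,0,0,0,5],[0,0,2.4,0,0,0,5],[0,0,0,0,0,0,5],[0,0,0,0,0,0,3],[0,0,0,0,0,0,2]]' 40
python3 -m inch '[[0,0,0,0,0,0,0.8],[0,0,0,0,0,0,0.8],[0,0,0,0,0,0,0.8],[0,0,0,0,0,0,0.8],[0,0,0,0,0,0,0.8]]' 60
python3 - <<'E'
from h import *
st()
E
```

```text
clock: 12.6
tcp_pos: [0.5232, -0.3669, 0.1195]
orientation: [0.002, 0.591, 0.807, -0.0]
wrist_force: [0.8, -1.0, 0.5]
finger_gap: 0.0218
clock: 13.1
tcp_pos: [0.5229, -0.3668, 0.1192]
orientation: [0.002, 0.591, 0.807, -0.0]
wrist_force: [-0.3, -0.5, 6.4]
finger_gap: 0.0133
t 13.1 tcp [ 0.5229 -0.3668  0.1192] F [-0.3 -0.5  6.4] M [0.1  0.18 0.04] gap 0.0133
q [-0.737  0.482  0.021  1.105  0.     0.527]
[[-0.301  0.953  0.003]
 [ 0.953  0.301 -0.003]
 [-0.003  0.002 -1.   ]]
```

```bash
python3 -m inch '[[0,0,-2,0,0,0,0.8],[0,0,-3.5,0,0,0,0.8],[0,0,-3.5,0,0,0,0.8],[0,0,-3,0,0,0,0.8],[0,0,0,0,0,0,0.8]]' 60
python3 - <<'E'
from h import *
st();plan(rack(-.13,0,.24),YAW)
q=snap('side','s11.png');a=cv2.imread('pics/s11.png')
cv2.imwrite('pics/z11.png',cv2.resize(a[70:170,230:330],(600,600),interpolation=cv2.INTER_CUBIC))
E
```

```text
clock: 13.6
tcp_pos: [0.5238, -0.3675, 0.2427]
orientation: [0.005, 0.591, 0.807, -0.0]
wrist_force: [0.6, 0.5, -0.8]
finger_gap: 0.0133
t 13.6 tcp [ 0.5238 -0.3675  0.2427] F [ 0.6  0.5 -0.8] M [-0.03 -0.1   0.04] gap 0.0133
q [-0.737  0.434  0.25   1.377  0.     0.527]
[[-0.301  0.953  0.007]
 [ 0.953  0.302 -0.006]
 [-0.008  0.005 -1.   ]]
plan d(cm) [65.08 17.22 -0.17] dist 67.32 tilt fix deg [ 0.28  0.46 -0.  ] rz deg 11.6 alt -168.4
```

View pics/z11.png

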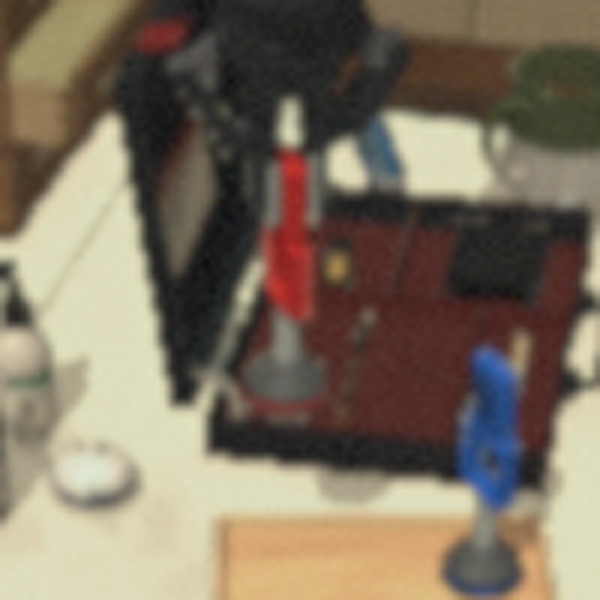

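```bash
python3 -m inch '[[0,0,0,0.1,0.2,5.8,0.8],[2,0.1,0,0.1,0.2,5.8,0.8],[4,0.25,0,0,0,0,0.8],[4,0.25,0,0,0,0,0.8],[4,0.25,0,0,0,0,0.8]]' 60
python3 -m inch '[[4,0.25,0,0,0,0,0.8],[4,0.25,0,0,0,0,0.8],[4,0.25,0,0,0,0,0.8],[4,0.25,0,0,0,0,0.8],[4,0.25,0,0,0,0,0.8]]'
python3 -m inch '[[4,0.25,0,0,0,0,0.8],[4,0.25,0,0,0,0,0.8],[4,0.25,0,0,0,0,0.8],[4,0.25,0,0,0,0,0.8],[4,0.25,0,0,0,0,0.8]]'
python3 -m inch '[[4,0.25,0,0,0,0,0.8],[3,0.25,0,0,0,0,0.8],[2,0,0,0,0,0,0.8],[0,0,0,0,0,0,0.8],[0,0,0,0,0,0,0.8]]'
python3 - <<'E'
from h import *
st();plan(rack(-.13,0,.24),YAW)
q=snap('side','s12.png');snap('top','t12.png')
E
```

```text
clock: 14.15
tcp_pos: [0.5128, -0.2244, 0.2357]
orientation: [-0.005, 0.67, 0.743, 0.001]
wrist_force: [-1.1, 0.4, -0.3]
finger_gap: 0.0133
clock: 14.65
tcp_pos: [0.5044, -0.024, 0.2374]
orientation: [-0.005, 0.67, 0.743, 0.0]
wrist_force: [-0.4, 0.2, -1.1]
finger_gap: 0.0133
clock: 15.15
tcp_pos: [0.4961, 0.1759, 0.2387]
orientation: [-0.005, 0.669, 0.743, -0.0]
wrist_force: [0.6, 0.4, -1.4]
finger_gap: 0.0131
clock: 15.65
tcp_pos: [0.4921, 0.2644, 0.2394]
orientation: [-0.004, 0.669, 0.743, -0.001]
wrist_force: [-0.2, 0.5, -0.4]
finger_gap: 0.0135
t 15.65 tcp [0.4921 0.2644 0.2394] F [-0.2  0.5 -0.4] M [-0.03 -0.11  0.  ] gap 0.0135
q [0.345 0.283 0.024 1.317 0.007 1.811]
[[-0.105  0.994 -0.007]
 [ 0.994  0.105  0.005]
 [ 0.006 -0.006 -1.   ]]
plan d(cm) [ 4.04  0.39 -0.04] dist 4.05 tilt fix deg [-0.37 -0.32  0.  ] rz deg 0.0 alt -180.0
```

View pics/s12.png

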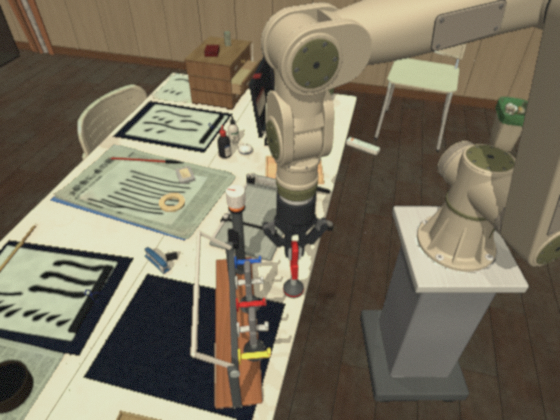

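```bash
python3 -m inch '[[2.5,0.3,0,-0.35,-0.3,0,0.8],[1.5,0,3,0,0,0,0.8],[0,0,3,0,0,0,0.8],[0,0,0.3,0,0,0,0.8],[0,0,0,0,0,0,0.8]]' 60
python3 - <<'E'
from h import *
st();plan(rack(-.13,0,.176),YAW)
for n in ['side','top']:
    p=snap(n,n+'13.png');P=cloud(p,np.ones((420,560),bool));hsv=cv2.cvtColor(p['pixels'],cv2.COLOR_RGB2HSV)[p['depth']>0].astype(int)
    h=hsv[:,0];m=((h>172)|(h<8))&(hsv[:,1]>130)&(hsv[:,2]>70)
    rel=P-O;X=np.stack([rel@RX,rel@RY,P[:,2]],1)
    a=m&(abs(X[:,1])<.05)&(X[:,0]>-.09)&(X[:,0]<0)&(X[:,2]<.165)&(X[:,2]>.12)
    b=m&(abs(X[:,1])<.05)&(X[:,0]<-.1)&(X[:,0]>-.17)&(X[:,2]>.11)
    for k,s in [('hook',a),('cutter',b)]:
        if s.sum(): print(n,k,s.sum(),X[s].mean(0).round(4),X[s].min(0).round(3),X[s].max(0).round(3))
a=cv2.imread('pics/side13.png');b=cv2.imread('pics/top13.png')
cv2.imwrite('pics/z13.png',np.hstack([cv2.resize(a[210:370,200:320],(450,600)),cv2.resize(b[140:230,120:180],(350,525)).copy() if 0 else cv2.resize(b[130:250,120:190],(350,600))]))
E
```

```text
clock: 16.25
tcp_pos: [0.4914, 0.3034, 0.1774]
orientation: [-0.0, 0.67, 0.742, 0.0]
wrist_force: [-0.3, 0.6, -0.7]
finger_gap: 0.0133
t 16.25 tcp [0.4914 0.3034 0.1774] F [-0.3  0.6 -0.7] M [-0.05 -0.03  0.04] gap 0.0133
q [ 4.140e-01  3.380e-01 -5.200e-02  1.181e+00  1.000e-03  1.882e+00]
[[-0.102  0.995 -0.   ]
 [ 0.995  0.102  0.   ]
 [ 0.001 -0.    -1.   ]]
plan d(cm) [0.15 0.05 0.14] dist 0.21 tilt fix deg [-0.02 -0.03  0.  ] rz deg -0.1 alt 179.9
side hook 169 [-0.0355  0.0025  0.1451] [-0.069 -0.01   0.132] [-0.006  0.013  0.158]
side cutter 221 [-0.1301  0.0123  0.1813] [-0.138 -0.015  0.129] [-0.122  0.022  0.233]
top hook 85 [-0.0344 -0.0021  0.1465] [-0.068 -0.013  0.137] [-0.006  0.007  0.159]
top cutter 24 [-0.1323 -0.0201  0.167 ] [-0.144 -0.037  0.119] [-0.123 -0.005  0.313]
```

View pics/z13.png

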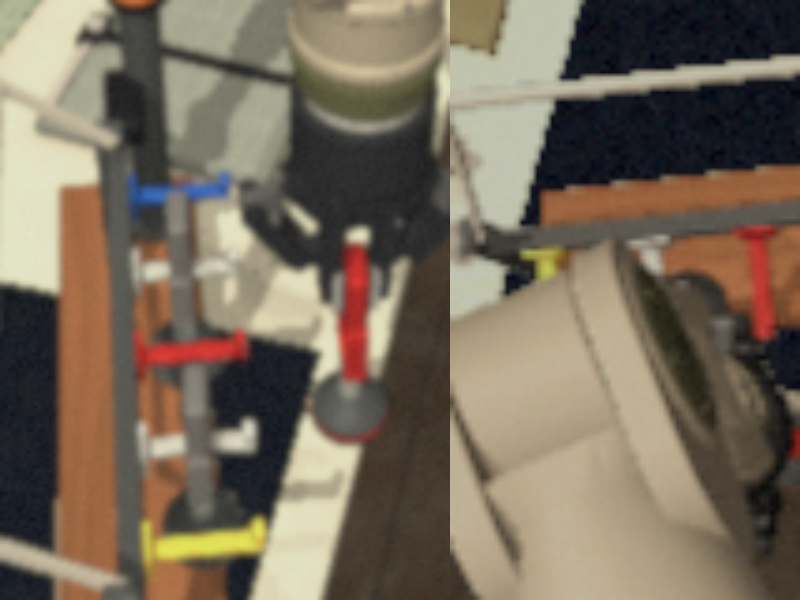

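```bash
python3 -m inch '[[0.05,1.5,0,0,0,0,0.8],[0,1.5,0,0,0,0,0.8],[0,1.5,0,0,0,0,0.8],[0,1,0,0,0,0,0.8],[0,0,0,0,0,0,0.8]]' 60
python3 - <<'E'
from h import *
st();plan(rack(-.038,0,.176),YAW)
snap('side','s14.png');a=cv2.imread('pics/s14.png')
cv2.imwrite('pics/z14.png',cv2.resize(a[230:350,200:320],(600,600),interpolation=cv2.INTER_CUBIC))
E
```

```text
clock: 16.85
tcp_pos: [0.5484, 0.3108, 0.1791]
orientation: [0.001, 0.67, 0.742, 0.002]
wrist_force: [0.2, -0.2, -2.1]
finger_gap: 0.0134
t 16.85 tcp [0.5484 0.3108 0.1791] F [ 0.2 -0.2 -2.1] M [ 0.04  0.06 -0.01] gap 0.0134
q [3.880e-01 4.350e-01 9.600e-02 1.227e+00 1.000e-03 1.856e+00]
[[-0.102  0.995  0.004]
 [ 0.995  0.102  0.003]
 [ 0.002  0.005 -1.   ]]
plan d(cm) [0.02 3.5  0.33] dist 3.51 tilt fix deg [ 0.26 -0.12  0.  ] rz deg -0.1 alt 179.9
```

View pics/z14.png

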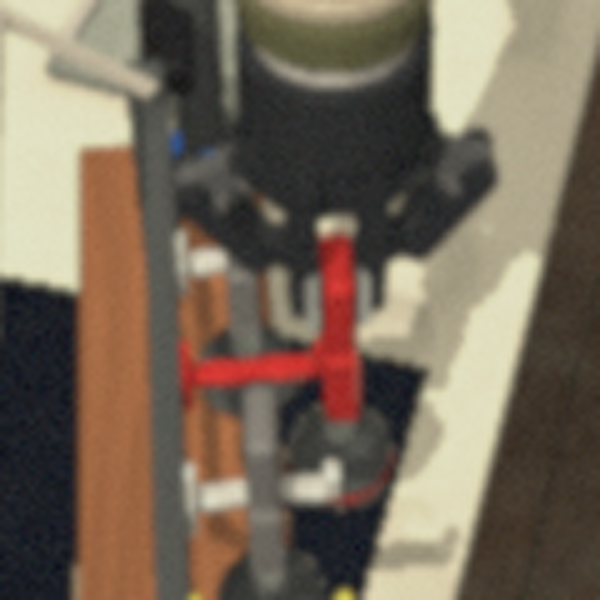

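```bash
python3 -m inch '[[0,1,0.1,0,0,0,0.8],[0,1,0.1,0,0,0,0.8],[0,1,0,0,0,0,0.8],[0,0.5,0,0,0,0,0.8],[0,0,0,0,0,0,0.8]]' 60
python3 - <<'E'
from h import *
st();plan(rack(-.038,0,.161),YAW)
E
```

```text
clock: 17.4
tcp_pos: [0.5822, 0.3145, 0.1757]
orientation: [0.0, 0.67, 0.743, 0.001]
wrist_force: [0.3, -0.2, -1.4]
finger_gap: 0.013
t 17.4 tcp [0.5822 0.3145 0.1757] F [ 0.3 -0.2 -1.4] M [0.03 0.02 0.01] gap 0.013
q [3.740e-01 5.010e-01 1.910e-01 1.259e+00 1.000e-03 1.841e+00]
[[-0.103  0.995  0.002]
 [ 0.995  0.103  0.002]
 [ 0.001  0.002 -1.   ]]
plan d(cm) [-0.01  0.1   1.47] dist 1.48 tilt fix deg [ 0.11 -0.08  0.  ] rz deg -0.1 alt 179.9
```

```bash
python3 -m inch '[[0,0,0.5,0,0,0,0.8],[0,0,0.5,0,0,0,0.8],[0,0,0.3,0,0,0,0.8],[0,0,0,0,0,0,0.8],[0,0,0,0,0,0,0.8]]' 60
python3 - <<'E'
from h import *
st()
snap('side','s15.png');a=cv2.imread('pics/s15.png')
cv2.imwrite('pics/z15.png',cv2.resize(a[230:350,200:320],(600,600),interpolation=cv2.INTER_CUBIC))
E
```

```text
clock: 17.9
tcp_pos: [0.5811, 0.3145, 0.163]
orientation: [0.0, 0.669, 0.743, 0.001]
wrist_force: [-0.4, -0.9, -0.7]
finger_gap: 0.0133
t 17.9 tcp [0.5811 0.3145 0.163 ] F [-0.4 -0.9 -0.7] M [-0.05  0.02 -0.04] gap 0.0133
q [3.740e-01 5.040e-01 1.650e-01 1.230e+00 1.000e-03 1.841e+00]
[[-0.104  0.995  0.002]
 [ 0.995  0.104  0.001]
 [ 0.001  0.002 -1.   ]]
```

View pics/z15.png

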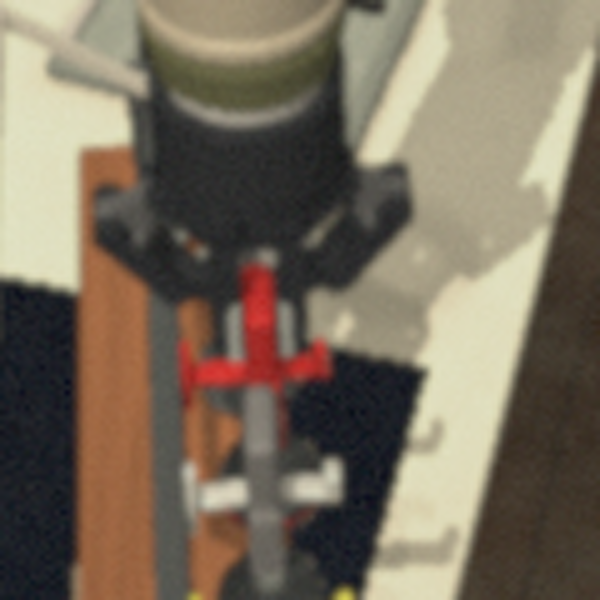

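```bash
for i in 1; do python3 -m inch '[[0,0,0.1,0,0,0,0.8],[0,0,0.1,0,0,0,0.8],[0,0,0,0,0,0,0.8],[0,0,0,0,0,0,0.8]]' 60; done
python3 -m inch '[[0,0,0.1,0,0,0,0.8],[0,0,0,0,0,0,0.8],[0,0,0,0,0,0,0.8]]' 60
```

```text
clock: 18.35
tcp_pos: [0.5814, 0.3146, 0.1612]
orientation: [0.0, 0.669, 0.743, 0.001]
wrist_force: [-1.2, 1.0, -0.6]
finger_gap: 0.0135
clock: 18.65
tcp_pos: [0.5814, 0.3146, 0.1611]
orientation: [0.0, 0.669, 0.743, 0.002]
wrist_force: [-2.5, -1.6, 5.6]
finger_gap: 0.0135
```

```bash
python3 -m inch '[[0,0,-0.05,0,0,0,1.5],[0,0,0,0,0,0,1.8],[0,0,0,0,0,0,2.4],[0,0,0,0,0,0,3],[0,0,0,0,0,0,3]]' 20
python3 - <<'E'
from h import *
st()
snap('side','s16.png');a=cv2.imread('pics/s16.png')
cv2.imwrite('pics/z16.png',cv2.resize(a[230:350,200:320],(600,600),interpolation=cv2.INTER_CUBIC))
E
```

```text
clock: 19.15
tcp_pos: [0.5814, 0.3145, 0.1604]
orientation: [0.0, 0.669, 0.743, 0.001]
wrist_force: [-0.3, 0.6, -0.2]
finger_gap: 0.0303
t 19.15 tcp [0.5814 0.3145 0.1604] F [-0.3  0.6 -0.2] M [-0.02 -0.01  0.01] gap 0.0303
q [3.740e-01 5.050e-01 1.610e-01 1.225e+00 1.000e-03 1.841e+00]
[[-0.104  0.995  0.002]
 [ 0.995  0.104  0.002]
 [ 0.001  0.002 -1.   ]]
```

View pics/z16.png

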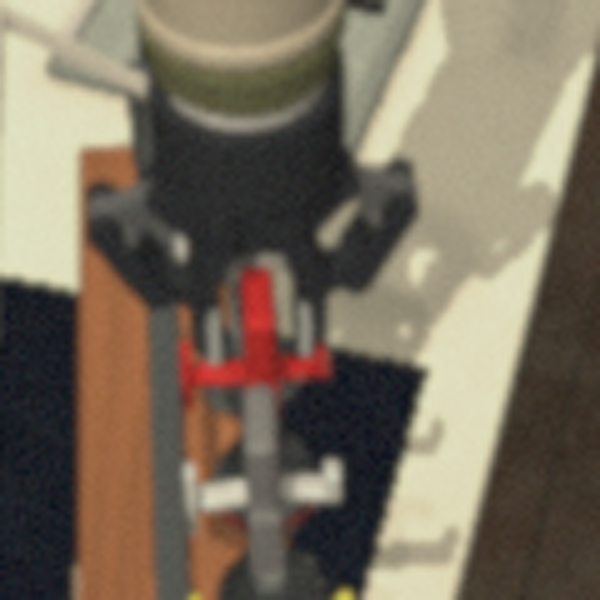

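```bash
python3 -m inch '[[0,0,-2,0,0,0,3],[0,0,-3,0,0,0,3],[0,0,-3,0,0,0,3],[0,0,-2,0,0,0,3],[0,-2,-1,0,0,0,3]]' 60
python3 -m inch '[[0,-3.5,0,0,0,0,3],[0,-3.5,0,0,0,0,3],[-2,-1,0,0,0,0,3],[-4.1,-0.96,0,0,0,0,3],[-4.1,-0.96,0,0,0,-4.5,3]]'
python3 - <<'E'
from h import *
plan([.407,-.362,.26],np.radians(28.5))
q=snap('side','s17.png');a=cv2.imread('pics/s17.png')
cv2.imwrite('pics/z17.png',cv2.resize(a[230:350,200:320],(600,600),interpolation=cv2.INTER_CUBIC))
E
```

```text
clock: 19.7
tcp_pos: [0.5636, 0.3125, 0.2723]
orientation: [0.001, 0.67, 0.742, 0.003]
wrist_force: [0.0, 0.0, -0.0]
finger_gap: 0.0301
clock: 20.2
tcp_pos: [0.4724, 0.2001, 0.2704]
orientation: [0.0, 0.638, 0.77, 0.001]
wrist_force: [0.6, -0.6, 1.3]
finger_gap: 0.0296
plan d(cm) [-54.03 -16.84   0.93] dist 56.6 tilt fix deg [ 0.16 -0.06  0.  ] rz deg -17.8 alt 162.2
```

View pics/z17.png

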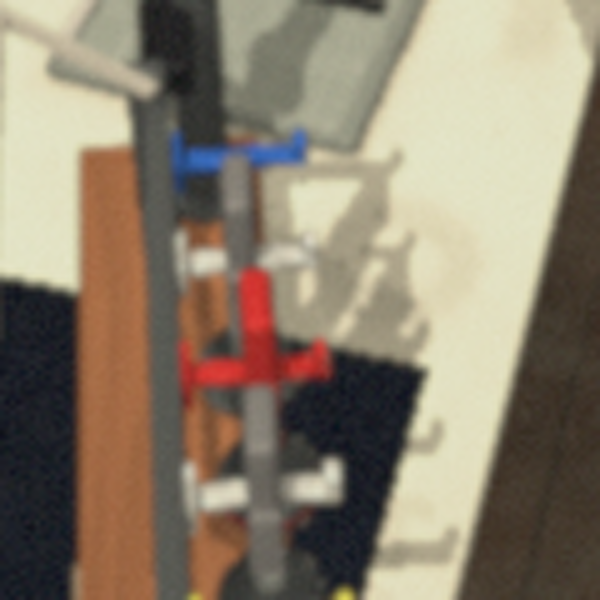

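```bash
python3 -m inch '[[-3,-0.9,0,0,0,-6,4],[-3,-0.9,0,0,0,-6,5],[-2,-0.5,0,0,0,-5.8,5],[0,0,0,0,0,0,5]]' 60
python3 - <<'E'
from h import *
plan([.407,-.362,.26],np.radians(28.5))
E
```

```text
clock: 20.65
tcp_pos: [0.4729, 0.1157, 0.2703]
orientation: [0.001, 0.514, 0.858, 0.001]
wrist_force: [0.1, 0.5, 0.2]
finger_gap: 0.0498
plan d(cm) [-39.03 -28.33   0.96] dist 48.24 tilt fix deg [ 0.16  0.01 -0.  ] rz deg -0.4 alt 179.6
```

```bash
python3 -m inch '[[-3.9,-2.8,0,0,0,0,5],[-3.9,-2.8,0,0,0,0,5],[-3.9,-2.8,0,0,0,0,5],[-3.9,-2.8,0,0,0,0,5],[-3.9,-2.8,0,0,0,0,5]]'
python3 -m inch '[[-3.9,-2.8,0,0,0,0,5],[-3.9,-2.8,0,0,0,0,5],[-3.9,-2.8,0,0,0,0,5],[-3.9,-2.8,0,0,0,0,5],[0,0,0,0,0,0,5]]'
python3 - <<'E'
from h import *
st();plan([.407,-.362,.26],np.radians(28.5))
p=snap('top','t18.png');P=cloud(p,np.ones((420,560),bool));
m=(abs(P[:,0]-.405)<.05)&(abs(P[:,1]+.355)<.06)&(P[:,2]>.147)&(P[:,2]<.165)
T=P[m][:,:2].astype(np.float32);print('tab top',m.sum(),T.mean(0),cv2.minAreaRect(T))
q=snap('side','s18.png');a=cv2.imread('pics/s18.png')
P=cloud(q,np.ones((420,560),bool));m=(abs(P[:,0]-.405)<.05)&(abs(P[:,1]+.355)<.06)&(P[:,2]>.11)&(P[:,2]<.165)
print(P[m].mean(0),P[m].min(0),P[m].max(0))
cv2.imwrite('pics/z18.png',cv2.resize(a[80:180,240:340],(600,600),interpolation=cv2.INTER_CUBIC))
E
```

```text
clock: 21.15
tcp_pos: [0.4415, -0.1213, 0.2699]
orientation: [0.001, 0.513, 0.858, 0.001]
wrist_force: [1.3, -0.5, 0.6]
finger_gap: 0.0503
clock: 21.65
tcp_pos: [0.4166, -0.3156, 0.2685]
orientation: [0.001, 0.516, 0.856, 0.001]
wrist_force: [-1.2, 1.0, 0.7]
finger_gap: 0.0502
t 21.65 tcp [ 0.4166 -0.3156  0.2685] F [-1.2  1.   0.7] M [ 0.04 -0.07  0.  ] gap 0.0502
q [-8.030e-01  2.020e-01 -1.100e-02  1.357e+00  1.000e-03  2.820e-01]
[[-0.467  0.884  0.002]
 [ 0.884  0.467  0.   ]
 [-0.001  0.002 -1.   ]]
plan d(cm) [-3.65 -3.01  0.85] dist 4.81 tilt fix deg [ 0.1   0.05 -0.  ] rz deg -0.7 alt 179.3
tab top 0 [nan nan] ((0.0, 0.0), (0.0, 0.0), 0.0)
[ 0.41733284 -0.37766489  0.13593619] [ 0.40546972 -0.39565831  0.11054626] [ 0.42916887 -0.36392411  0.15735575]<stdin>:5: RuntimeWarning: Mean of empty slice.
  ret = um.true_divide(
```

View pics/z18.png

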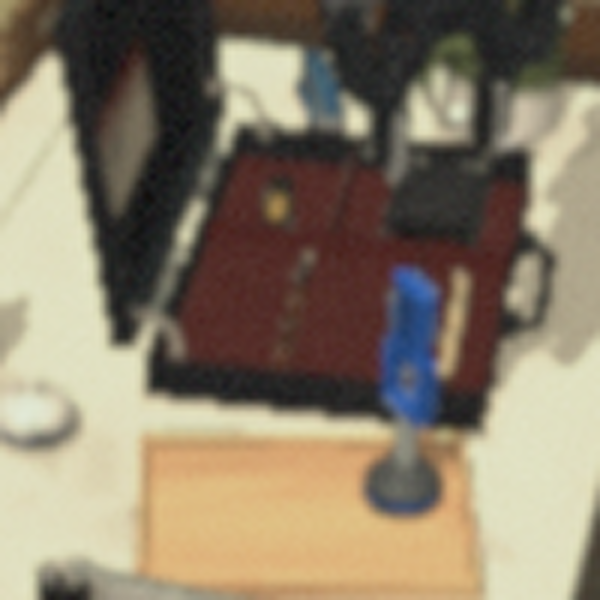

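```bash
python3 -m inch '[[4,1.5,0,0,0,0,5],[4.4,1.5,0,0,0,0,5],[4.4,1.5,0,0,0,0,5],[4.4,1.5,0,0,0,0,5],[3,0,0,0,0,0,5]]'
cat > blue.py <<'E'
from h import *
st()
for n in ['top','side']:
    p=snap(n,n+'19.png');P=cloud(p,np.ones((420,560),bool));hsv=cv2.cvtColor(p['pixels'],cv2.COLOR_RGB2HSV)[p['depth']>0].astype(int)
    blue=(hsv[:,0]>100)&(hsv[:,0]<128)&(hsv[:,1]>110)&(hsv[:,2]>50)
    reg=(abs(P[:,0]-.415)<.06)&(abs(P[:,1]+.375)<.07)
    m=reg&blue&(P[:,2]>.145)&(P[:,2]<.17);T=P[m][:,:2].astype(np.float32)
    if m.sum()>4:
        e,V=np.linalg.eigh(np.cov(T.T));print(n,'tab top',m.sum(),T.mean(0),cv2.minAreaRect(T),'pca',np.degrees(np.arctan2(V[1,0],V[0,0]))%180)
    m=reg&(P[:,2]>.017)&(P[:,2]<.045)&(hsv[:,1]<90)&(hsv[:,2]<140)
    if m.sum()>4: print('foot',m.sum(),cv2.minEnclosingCircle(P[m][:,:2].astype(np.float32)))
E
python3 blue.py; python3 -c "
import cv2,numpy as np
a=cv2.imread('pics/top19.png');b=cv2.imread('pics/side19.png')
cv2.imwrite('pics/z19.png',np.hstack([cv2.resize(a[180:280,360:460],(400,400),interpolation=cv2.INTER_CUBIC),cv2.resize(b[80:180,240:340],(400,400),interpolation=cv2.INTER_CUBIC)]))"
```

```text
clock: 22.25
tcp_pos: [0.3731, -0.1, 0.2697]
orientation: [0.0, 0.512, 0.859, 0.002]
wrist_force: [1.1, -0.5, 0.8]
finger_gap: 0.0503
t 22.25 tcp [ 0.3731 -0.1     0.2697] F [ 1.1 -0.5  0.8] M [-0.01 -0.05  0.02] gap 0.0503
q [-0.473 -0.066 -0.298  1.338  0.003  0.601]
[[-0.477  0.879  0.002]
 [ 0.879  0.477  0.003]
 [ 0.001  0.003 -1.   ]]
top tab top 47 [ 0.41702077 -0.3838609 ] ((0.416934996843338, -0.3838064968585968), (0.012926561757922173, 0.027300311252474785), 23.3184814453125) pca 23.07963516900699
foot 116 ((0.4166012108325958, -0.38499462604522705), 0.02347431518137455)
side tab top 28 [ 0.4177277  -0.37988183] ((0.4161417484283447, -0.3799948990345001), (0.013573807664215565, 0.03138294816017151), 17.665382385253906) pca 25.993331633435304
foot 81 ((0.41778239607810974, -0.37726885080337524), 0.02193497307598591)
```

View pics/z19.png

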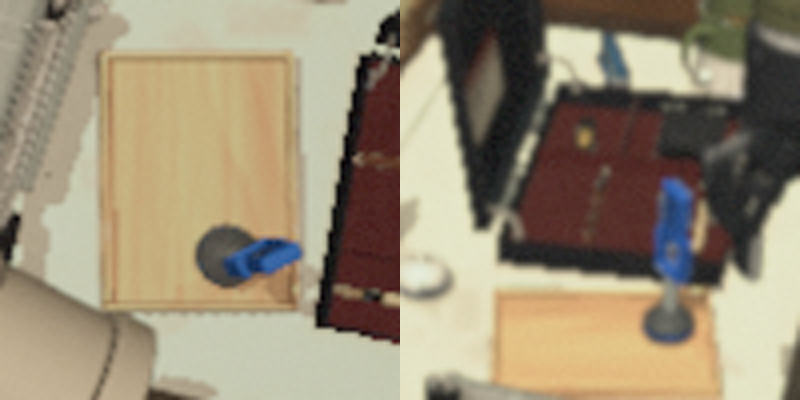

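Run:
```python
from h import *
plan([.4172,-.3825,.25],np.radians(23.5))
```

```text
plan d(cm) [-27.02  -9.56   1.93] dist 28.73 tilt fix deg [ 0.15 -0.1   0.  ] rz deg 5.1 alt -174.9
```

```bash
python3 -m inch '[[0,0,0,0,0,0,5],[-3.8,-1.3,0,0,0,0,5],[-4,-1.4,0,0,0,0,5],[-4,-1.4,0,0,0,0,5],[-4,-1.4,0,0,0,0,5]]'
python3 -m inch '[[-4,-1.4,0,0,0,0,5],[-3,-1,0,0,0,0,5],[0,0,0,0,0,5.1,5],[0,0,0,0,0,0,5],[0,0,0,0,0,0,5]]'
python3 - <<'E'
from h import *
plan([.4172,-.3825,.19],np.radians(23.5))
E
```

```text
clock: 22.85
tcp_pos: [0.4009, -0.2718, 0.2692]
orientation: [0.001, 0.513, 0.858, 0.001]
wrist_force: [1.5, -0.3, 0.4]
finger_gap: 0.0502
clock: 23.35
tcp_pos: [0.4123, -0.3428, 0.2688]
orientation: [-0.0, 0.55, 0.835, 0.001]
wrist_force: [-0.9, 0.8, -0.6]
finger_gap: 0.0501
plan d(cm) [-3.85 -1.14  7.87] dist 8.84 tilt fix deg [ 0.12 -0.09  0.  ] rz deg -0.3 alt 179.7
```

```bash
python3 -m inch '[[-2,-0.6,2,0,0,0,5],[-1.85,-0.5,3,0,0,0,5],[0,0,2.9,0,0,0,5],[0,0,0,0,0,0,5],[0,0,0,0,0,0,5]]' 40
python3 - <<'E'
from h import *
st();plan([.4172,-.3825,.119],np.radians(23.5))
q=snap('side','s20.png');a=cv2.imread('pics/s20.png')
cv2.imwrite('pics/z20.png',cv2.resize(a[80:180,260:360],(600,600),interpolation=cv2.INTER_CUBIC))
E
```

```text
clock: 23.85
tcp_pos: [0.4174, -0.3813, 0.1906]
orientation: [-0.0, 0.55, 0.835, 0.001]
wrist_force: [0.3, -0.1, 0.1]
finger_gap: 0.0499
t 23.85 tcp [ 0.4174 -0.3813  0.1906] F [ 0.3 -0.1  0.1] M [0.01 0.05 0.01] gap 0.0499
q [-0.884  0.31  -0.059  1.203  0.003  0.282]
[[-0.395  0.919  0.001]
 [ 0.919  0.395  0.003]
 [ 0.002  0.002 -1.   ]]
plan d(cm) [-0.12 -0.08  7.15] dist 7.16 tilt fix deg [ 0.12 -0.11  0.  ] rz deg -0.3 alt 179.7
```

View pics/z20.png

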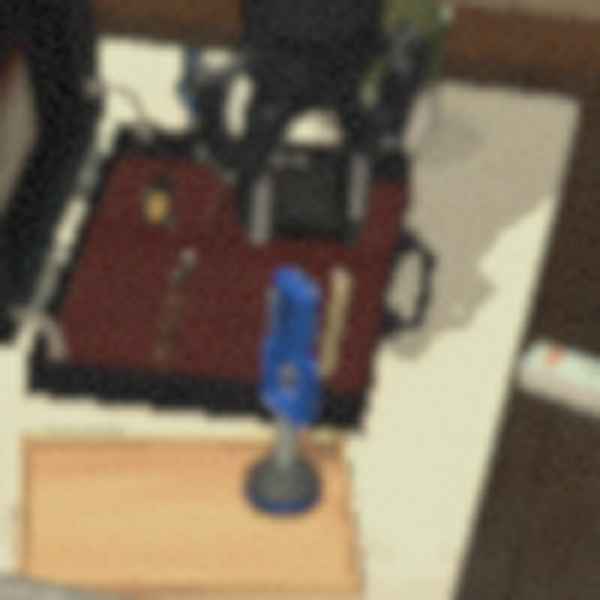

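```bash
python3 -m inch '[[-0.1,0.1,3,0,0,0,5],[0,0,2.5,0,0,0,5],[0,0,1.6,0,0,0,5],[0,0,0,0,0,0,5],[0,0,0,0,0,0,5]]' 20
python3 - <<'E'
from h import *
st();plan([.4172,-.3825,.119],np.radians(23.5))
q=snap('side','s21.png');a=cv2.imread('pics/s21.png')
cv2.imwrite('pics/z21.png',cv2.resize(a[80:180,260:360],(600,600),interpolation=cv2.INTER_CUBIC))
E
```

```text
clock: 24.4
tcp_pos: [0.4197, -0.3831, 0.1211]
orientation: [0.001, 0.551, 0.835, 0.001]
wrist_force: [0.1, 0.1, 0.7]
finger_gap: 0.0501
t 24.4 tcp [ 0.4197 -0.3831  0.1211] F [0.1 0.1 0.7] M [ 0.01 -0.03 -0.05] gap 0.0501
q [-0.882  0.354 -0.173  1.042  0.002  0.284]
[[-0.394  0.919  0.003]
 [ 0.919  0.394 -0.   ]
 [-0.002  0.003 -1.   ]]
plan d(cm) [ 0.16 -0.21  0.21] dist 0.33 tilt fix deg [ 0.17  0.09 -0.  ] rz deg -0.3 alt 179.7
```

View pics/z21.png

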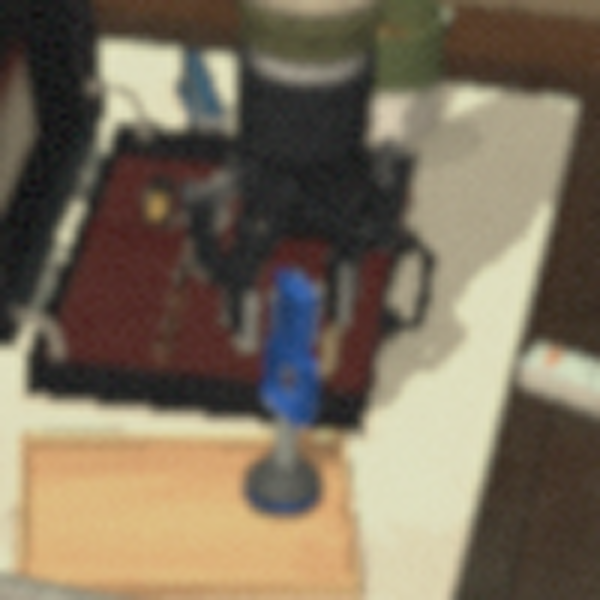

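Fingers at (248,320) and (343,300) straddle the blue tab at (295,300) centrally. I close the jaws.

```bash
python3 -m inch '[[0,0,0.15,0,0,0,3.5],[0,0,0,0,0,0,2.5],[0,0,0,0,0,0,2],[0,0,0,0,0,0,1.4],[0,0,0,0,0,0,0.8]]' 40
python3 -m inch '[[0,0,0,0,0,0,0.8],[0,0,0,0,0,0,0.8],[0,0,0,0,0,0,0.8]]' 60
python3 -m inch '[[0,0,-2,0,0,0,0.8],[0,0,-3.5,0,0,0,0.8],[0,0,-3.5,0,0,0,0.8],[0,0,-3,0,0,0,0.8],[0,0,0,0,0,0,0.8]]' 60
python3 - <<'E'
from h import *
st();plan(rack(-.13,-.12,.24),YAW)
q=snap('side','s22.png');a=cv2.imread('pics/s22.png')
cv2.imwrite('pics/z22.png',cv2.resize(a[60:160,260:360],(600,600),interpolation=cv2.INTER_CUBIC))
E
```

```text
clock: 24.95
tcp_pos: [0.4189, -0.3828, 0.118]
orientation: [0.0, 0.551, 0.835, 0.001]
wrist_force: [-0.6, 0.5, 2.5]
finger_gap: 0.0134
clock: 25.25
tcp_pos: [0.4189, -0.3828, 0.1181]
orientation: [0.0, 0.551, 0.835, 0.001]
wrist_force: [-1.8, 0.9, 4.8]
finger_gap: 0.0133
clock: 25.75
tcp_pos: [0.4203, -0.3845, 0.2418]
orientation: [0.004, 0.551, 0.835, 0.0]
wrist_force: [-0.1, -0.9, -0.9]
finger_gap: 0.0133
t 25.75 tcp [ 0.4203 -0.3845  0.2418] F [-0.1 -0.9 -0.9] M [-0.05 -0.05  0.06] gap 0.0133
q [-0.883  0.294  0.045  1.315  0.003  0.283]
[[-0.393  0.919  0.007]
 [ 0.919  0.393 -0.004]
 [-0.006  0.005 -1.   ]]
plan d(cm) [4.912e+01 3.013e+01 2.000e-02] dist 57.62 tilt fix deg [ 0.27  0.35 -0.  ] rz deg 17.2 alt -162.8
```

View pics/z22.png

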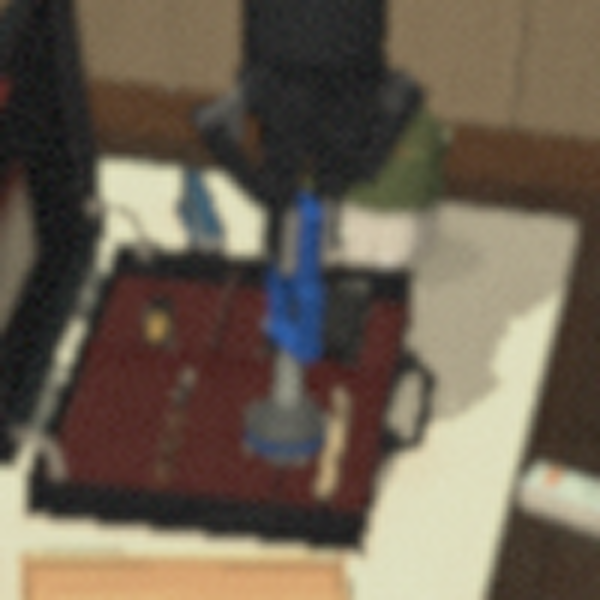

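```bash
python3 -m inch '[[0,0,0,0.1,0.1,5.8,0.8],[0,0,0,0.1,0.1,5.8,0.8],[2,0.5,0,0.1,0.1,5.6,0.8],[3.5,0.9,0,0,0,0,0.8],[4,1,0,0,0,0,0.8]]' 60
python3 -m inch '[[4,1,0,0,0,0,0.8],[4,1,0,0,0,0,0.8],[4,1,0,0,0,0,0.8],[4,1,0,0,0,0,0.8],[4,1,0,0,0,0,0.8]]'
python3 -m inch '[[4,1,0,0,0,0,0.8],[4,1,0,0,0,0,0.8],[4,1,0,0,0,0,0.8],[3,0.8,0,0,0,0,0.8],[2,0.5,0,0,0,0,0.8]]'
python3 -m inch '[[0,0,0,0,0,0,0.8],[0,0,0,0,0,0,0.8]]'
python3 - <<'E'
from h import *
st();plan(rack(-.13,-.12,.24),YAW)
E
```

```text
clock: 26.3
tcp_pos: [0.43, -0.2848, 0.2354]
orientation: [-0.005, 0.67, 0.742, 0.001]
wrist_force: [0.5, 0.2, -2.0]
finger_gap: 0.0134
clock: 26.8
tcp_pos: [0.4588, -0.0795, 0.237]
orientation: [-0.005, 0.67, 0.743, 0.0]
wrist_force: [0.2, -0.3, -0.8]
finger_gap: 0.0132
clock: 27.3
tcp_pos: [0.4839, 0.0943, 0.2376]
orientation: [-0.005, 0.669, 0.744, -0.0]
wrist_force: [0.3, -1.2, -0.7]
finger_gap: 0.0132
clock: 27.5
tcp_pos: [0.484, 0.0921, 0.2382]
orientation: [-0.004, 0.669, 0.743, -0.001]
wrist_force: [0.5, -0.4, -0.5]
finger_gap: 0.0133
t 27.5 tcp [0.484  0.0921 0.2382] F [ 0.5 -0.4 -0.5] M [-0.06  0.    0.01] gap 0.0133
q [ 0.022  0.157 -0.139  1.282  0.005  1.488]
[[-0.105  0.994 -0.008]
 [ 0.994  0.105  0.005]
 [ 0.006 -0.007 -1.   ]]
plan d(cm) [ 9.08  3.   -0.15] dist 9.56 tilt fix deg [-0.4  -0.33  0.  ] rz deg 0.0 alt -180.0
```

```bash
python3 -m inch '[[3,1,0,-0.2,-0.15,0,0.8],[3,1,0,-0.2,-0.15,0,0.8],[3,1,1.5,0,0,0,0.8],[0,0,3,0,0,0,0.8],[0,0,1.8,0,0,0,0.8]]' 60
python3 -m inch '[[0,0,0,0,0,0,0.8],[0,0,0,0,0,0,0.8]]'
python3 - <<'E'
from h import *
st();plan(rack(-.13,-.12,.176),YAW)
for n in ['side']:
    p=snap(n,n+'23.png');P=cloud(p,np.ones((420,560),bool));hsv=cv2.cvtColor(p['pixels'],cv2.COLOR_RGB2HSV)[p['depth']>0].astype(int)
    m=(hsv[:,0]>100)&(hsv[:,0]<128)&(hsv[:,1]>110)&(hsv[:,2]>50)
    rel=P-O;X=np.stack([rel@RX,rel@RY+.12,P[:,2]],1)
    a=m&(abs(X[:,1])<.05)&(X[:,0]>-.09)&(X[:,0]<0)&(X[:,2]<.165)&(X[:,2]>.12)
    b=m&(abs(X[:,1])<.05)&(X[:,0]<-.1)&(X[:,0]>-.17)&(X[:,2]>.11)
    for k,s in [('hook',a),('cutter',b)]:
        if s.sum(): print(n,k,s.sum(),X[s].mean(0).round(4),X[s].min(0).round(3),X[s].max(0).round(3))
a=cv2.imread('pics/side23.png')
cv2.imwrite('pics/z23.png',cv2.resize(a[210:330,200:320],(600,600),interpolation=cv2.INTER_CUBIC))
E
```

```text
clock: 28.0
tcp_pos: [0.5047, 0.184, 0.1745]
orientation: [0.0, 0.669, 0.743, 0.0]
wrist_force: [-0.1, -0.3, -1.8]
finger_gap: 0.0135
clock: 28.2
tcp_pos: [0.5054, 0.1836, 0.1769]
orientation: [0.0, 0.67, 0.742, 0.001]
wrist_force: [-0.2, -0.6, -1.3]
finger_gap: 0.0136
t 28.2 tcp [0.5054 0.1836 0.1769] F [-0.2 -0.6 -1.3] M [0.02 0.01 0.02] gap 0.0136
q [ 0.199  0.262 -0.158  1.149  0.     1.667]
[[-0.102  0.995  0.002]
 [ 0.995  0.102  0.   ]
 [ 0.     0.002 -1.   ]]
plan d(cm) [ 0.21 -0.09  0.09] dist 0.25 tilt fix deg [ 0.09 -0.02  0.  ] rz deg -0.1 alt 179.9
side hook 88 [-0.0312  0.0031  0.1454] [-0.068 -0.006  0.136] [-0.006  0.013  0.156]
side cutter 164 [-0.1288  0.0106  0.1834] [-0.137 -0.011  0.13 ] [-0.12   0.02   0.231]
```

View pics/z23.png

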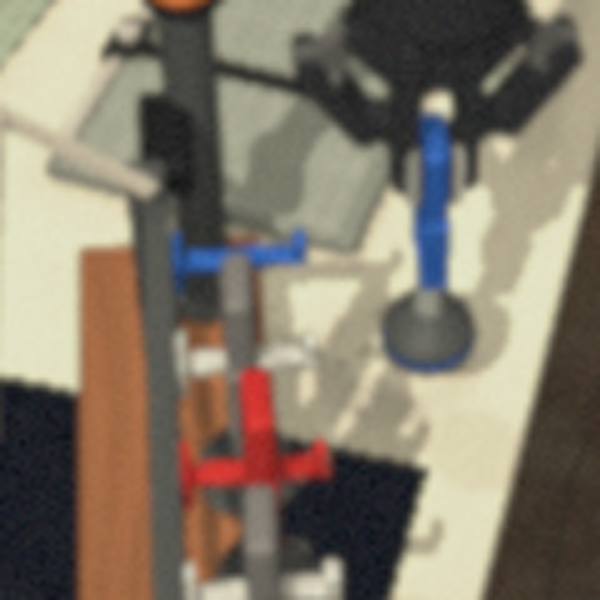

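```bash
python3 -m inch '[[0.2,1.5,0.1,0,0,0,0.8],[0,1.5,0.1,0,0,0,0.8],[0,1.5,0,0,0,0,0.8],[0,1,0,0,0,0,0.8],[0,0,0,0,0,0,0.8]]' 60
python3 - <<'E'
from h import *
st();plan(rack(-.038,-.12,.175),YAW)
E
python3 -m inch '[[0,1,0.1,0,0,0,0.8],[0,1,0.1,0,0,0,0.8],[0,1,0,0,0,0,0.8],[0,0.5,0,0,0,0,0.8],[0,0,0,0,0,0,0.8]]' 60
python3 - <<'E'
from h import *
st();plan(rack(-.038,-.12,.160),YAW)
snap('side','s24.png');a=cv2.imread('pics/s24.png')
cv2.imwrite('pics/z24.png',cv2.resize(a[210:330,200:320],(600,600),interpolation=cv2.INTER_CUBIC))
E
```

```text
clock: 28.75
tcp_pos: [0.5619, 0.192, 0.1763]
orientation: [0.002, 0.67, 0.742, 0.002]
wrist_force: [-0.5, 0.5, -1.1]
finger_gap: 0.0132
t 28.75 tcp [0.5619 0.192  0.1763] F [-0.5  0.5 -1.1] M [-0.02  0.01  0.01] gap 0.0132
q [ 0.194  0.365 -0.016  1.185  0.     1.662]
[[-0.103  0.995  0.005]
 [ 0.995  0.103  0.001]
 [ 0.001  0.005 -1.   ]]
plan d(cm) [-0.03  3.4   0.14] dist 3.4 tilt fix deg [ 0.31 -0.04  0.  ] rz deg -0.1 alt 179.9
clock: 29.25
tcp_pos: [0.5957, 0.196, 0.1731]
orientation: [0.001, 0.67, 0.743, 0.001]
wrist_force: [0.0, 0.0, -1.6]
finger_gap: 0.0136
t 29.25 tcp [0.5957 0.196  0.1731] F [ 0.   0.  -1.6] M [-0.04  0.04  0.01] gap 0.0136
q [0.19  0.432 0.078 1.213 0.    1.657]
[[-0.103  0.995  0.003]
 [ 0.995  0.103  0.001]
 [ 0.001  0.003 -1.   ]]
plan d(cm) [-0.08 -0.01  1.31] dist 1.32 tilt fix deg [ 0.18 -0.03  0.  ] rz deg -0.1 alt 179.9
```

View pics/z24.png

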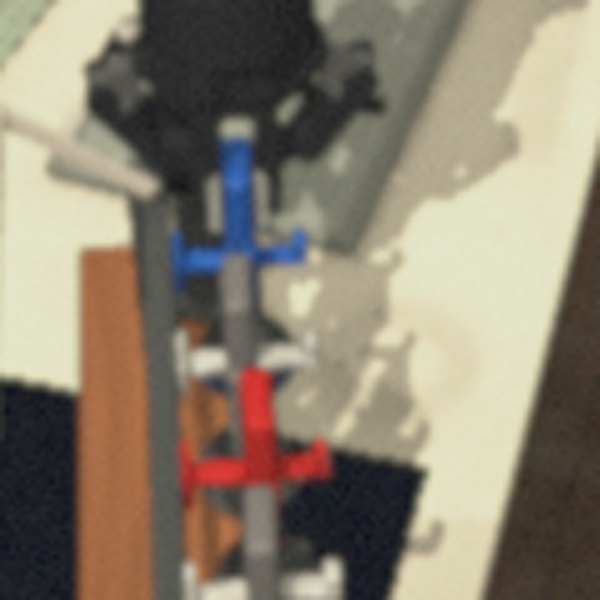

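```bash
python3 -m inch '[[0,0,0.5,0,0,0,0.8],[0,0,0.5,0,0,0,0.8],[0,0,0,0,0,0,0.8],[0,0,0,0,0,0,0.8]]' 60
python3 -m inch '[[0,0,0.1,0,0,0,0.8],[0,0,0.1,0,0,0,0.8],[0,0,0,0,0,0,0.8],[0,0,0,0,0,0,0.8]]' 60
python3 -m inch '[[0,0,0.1,0,0,0,0.8],[0,0,0.05,0,0,0,0.8],[0,0,0,0,0,0,0.8],[0,0,0,0,0,0,0.8]]' 60
```

```text
clock: 29.7
tcp_pos: [0.5945, 0.1959, 0.1631]
orientation: [0.001, 0.669, 0.743, 0.001]
wrist_force: [0.4, -0.1, -1.0]
finger_gap: 0.0135
clock: 30.1
tcp_pos: [0.595, 0.196, 0.1615]
orientation: [0.001, 0.669, 0.743, 0.001]
wrist_force: [-0.4, 0.5, -1.0]
finger_gap: 0.0133
clock: 30.5
tcp_pos: [0.595, 0.196, 0.16]
orientation: [0.001, 0.669, 0.743, 0.001]
wrist_force: [0.8, -0.1, -1.9]
finger_gap: 0.0135
```

```bash
python3 -m inch '[[0,0,0.1,0,0,0,0.8],[0,0,0,0,0,0,0.8],[0,0,0,0,0,0,0.8]]' 60
python3 -m inch '[[0,0,0.1,0,0,0,0.8],[0,0,0,0,0,0,0.8],[0,0,0,0,0,0,0.8]]' 60
python3 - <<'E'
from h import *
snap('side','s25.png');a=cv2.imread('pics/s25.png')
cv2.imwrite('pics/z25.png',cv2.resize(a[210:330,200:320],(600,600),interpolation=cv2.INTER_CUBIC))
E
```

```text
clock: 30.8
tcp_pos: [0.595, 0.196, 0.1599]
orientation: [0.001, 0.669, 0.743, 0.002]
wrist_force: [-2.5, -0.8, 6.0]
finger_gap: 0.013
clock: 31.1
tcp_pos: [0.5951, 0.196, 0.1599]
orientation: [0.001, 0.669, 0.743, 0.002]
wrist_force: [-3.9, -0.9, 10.1]
finger_gap: 0.0137
```

View pics/z25.png

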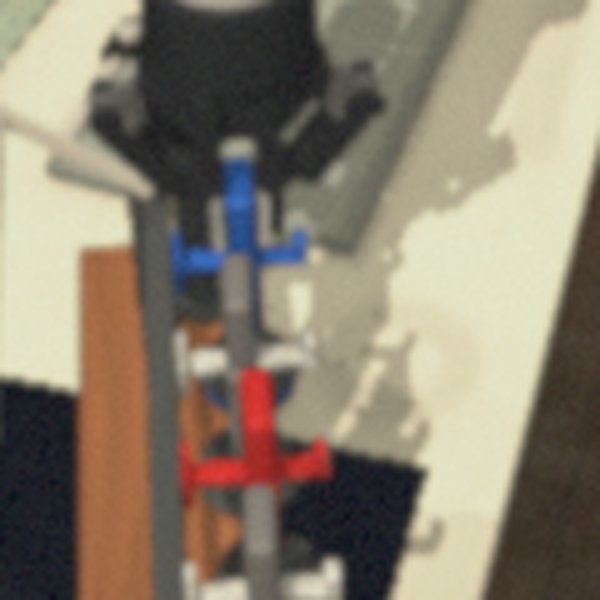

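Seated on the hook. I back off slightly and release.

```bash
python3 -m inch '[[0,0,-0.15,0,0,0,0.8],[0,0,0,0,0,0,1.6],[0,0,0,0,0,0,2],[0,0,0,0,0,0,3],[0,0,0,0,0,0,3]]' 20
python3 -m inch '[[0,0,0,0,0,0,3],[0,0,-1.5,0,0,0,3],[0,0,-3,0,0,0,3],[0,0,-3,0,0,0,3],[0,0,-4,0,0,0,3]]' 60
python3 -m inch '[[0,0,-4,0,0,0,3],[0,0,-4,0,0,0,3],[0,0,0,0,0,0,4],[0,0,0,0,0,0,5]]'
python3 - <<'E'
from h import *
st();plan([.6237,.108,.345])
for n in ['side','top']: snap(n,n+'26.png')
a=cv2.imread('pics/side26.png');b=cv2.imread('pics/top26.png')
cv2.imwrite('pics/z26.png',np.hstack([cv2.resize(a[210:330,200:320],(500,500)),cv2.resize(b[140:240,120:180],(300,500))]))
E
```

```text
clock: 31.65
tcp_pos: [0.5949, 0.1959, 0.1591]
orientation: [0.001, 0.669, 0.743, 0.001]
wrist_force: [-0.4, -0.6, -0.3]
finger_gap: 0.0301
clock: 32.15
tcp_pos: [0.5938, 0.1957, 0.2741]
orientation: [-0.0, 0.669, 0.743, 0.0]
wrist_force: [0.2, 0.9, 0.3]
finger_gap: 0.0295
clock: 32.55
tcp_pos: [0.5951, 0.1959, 0.3555]
orientation: [0.002, 0.669, 0.743, 0.002]
wrist_force: [0.5, 0.0, 0.2]
finger_gap: 0.0499
t 32.55 tcp [0.5951 0.1959 0.3555] F [0.5 0.  0.2] M [0.   0.05 0.02] gap 0.0499
q [0.19  0.429 0.517 1.653 0.    1.657]
[[-0.104  0.995  0.006]
 [ 0.995  0.104  0.001]
 [ 0.001  0.006 -1.   ]]
plan d(cm) [-9.04  1.93  1.05] dist 9.31 tilt fix deg [ 0.34 -0.05  0.  ]
```

View pics/z26.png

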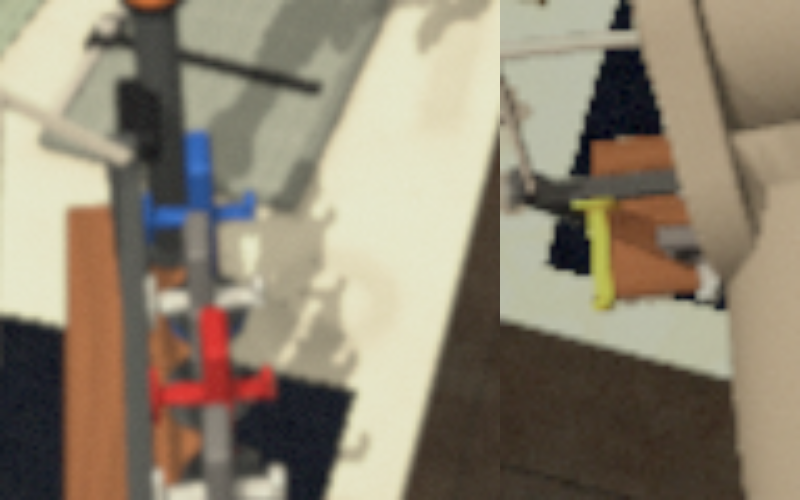

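```bash
python3 -m inch '[[-3,0.6,0,0.3,0,0,6.2],[-3,0.65,0,0,0,0,6.2],[-3,0.65,0,0,0,0,6.2],[0,0,0,0,0,0,6.2],[0,0,0,0,0,0,6.2]]' 60
python3 - <<'E'
from h import *
plan([.6235,.108,.2635])
q=snap('side','s27.png');a=cv2.imread('pics/s27.png')
cv2.imwrite('pics/z27.png',cv2.resize(a[135:235,190:290],(600,600),interpolation=cv2.INTER_CUBIC))
E
```

```text
clock: 33.15
tcp_pos: [0.6222, 0.1076, 0.3525]
orientation: [-0.002, 0.67, 0.742, -0.002]
wrist_force: [0.3, 0.0, 0.0]
finger_gap: 0.062
plan d(cm) [0.02 0.19 8.9 ] dist 8.9 tilt fix deg [-0.32 -0.06  0.  ]
```

View pics/z27.png

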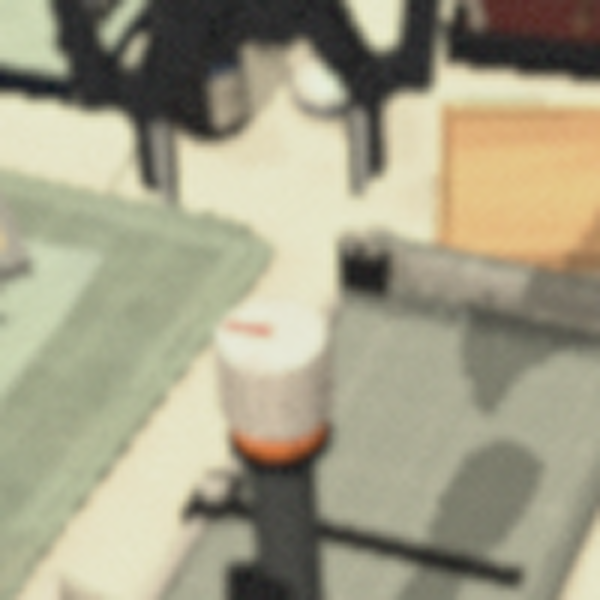

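```bash
python3 -m inch '[[0,0.1,3,-0.2,0,0,6.2],[0,0.1,3,0,0,0,6.2],[0,0,2,0,0,0,6.2],[0,0,0.9,0,0,0,6.2],[0,0,0,0,0,0,6.2]]' 60
python3 -m inch '[[0,0,0,0,0,0,5.4],[0,0,0,0,0,0,5],[0,0,0,0,0,0,4.8],[0,0,0,0,0,0,4.8]]' 30
python3 -m inch '[[0,0,0,0,0,0,3.8],[0,0,0,0,0,0,3.8],[0,0,0,0,0,0,3.8],[0,0,0,0,0,0,3.8]]' 30
python3 -m inch '[[0,0,0,0,0,0,3.8],[0,0,0,0,0,0,3.8],[0,0,0.4,0,0,0,3.8],[0,0,0.45,0,0,0,3.8],[0,0,0.1,0,0,0,3.8]]' 80
python3 - <<'E'
from h import *
st()
E
```

```text
clock: 33.7
tcp_pos: [0.6234, 0.1094, 0.2639]
orientation: [-0.001, 0.669, 0.743, -0.0]
wrist_force: [0.6, -0.5, 0.5]
finger_gap: 0.0621
clock: 34.1
tcp_pos: [0.625, 0.1085, 0.2662]
orientation: [0.001, 0.669, 0.743, 0.001]
wrist_force: [-0.3, -0.7, -0.0]
finger_gap: 0.048
clock: 34.5
tcp_pos: [0.6241, 0.1084, 0.2656]
orientation: [0.0, 0.669, 0.743, 0.0]
wrist_force: [-4.6, -0.7, 3.2]
finger_gap: 0.043
clock: 35.0
tcp_pos: [0.6242, 0.1084, 0.2574]
orientation: [0.001, 0.669, 0.743, 0.001]
wrist_force: [-8.4, -1.3, 14.4]
finger_gap: 0.0414
t 35.0 tcp [0.6242 0.1084 0.2574] F [-8.4 -1.3 14.4] M [-0.27  1.57 -0.04] gap 0.0414
q [0.045 0.426 0.274 1.416 0.    1.512]
[[-0.104  0.995  0.002]
 [ 0.995  0.104  0.   ]
 [ 0.     0.002 -1.   ]]
```

```bash
python3 -m inch '[[0,0,0,0,0,-5,3.8],[0,0,0,0,0,-6,3.8],[0,0,0,0,0,-6,3.8],[0,0,0,0,0,-6,3.8],[0,0,0,0,0,-6,3.8]]' 80
python3 -m inch '[[0,0,0,0,0,-6,3.8],[0,0,0,0,0,-6,3.8],[0,0,0,0,0,-6,3.8],[0,0,0,0,0,-6,3.8],[0,0,0,0,0,0,3.8]]' 80
python3 - <<'E'
from h import *
st();snap('side','s28.png')
E
```

```text
clock: 35.5
tcp_pos: [0.6237, 0.1083, 0.2581]
orientation: [0.001, 0.46, 0.888, 0.001]
wrist_force: [-9.7, -2.4, 12.8]
finger_gap: 0.0414
clock: 36.0
tcp_pos: [0.6235, 0.1082, 0.2581]
orientation: [0.001, 0.267, 0.964, 0.0]
wrist_force: [-10.2, -1.9, 13.7]
finger_gap: 0.0416
t 36.0 tcp [0.6235 0.1082 0.2581] F [-10.2  -1.9  13.7] M [-0.37  1.99 -0.05] gap 0.0416
q [0.045 0.425 0.274 1.418 0.    0.585]
[[-0.858  0.514  0.001]
 [ 0.514  0.858  0.   ]
 [-0.001  0.001 -1.   ]]
```

View pics/s28.png

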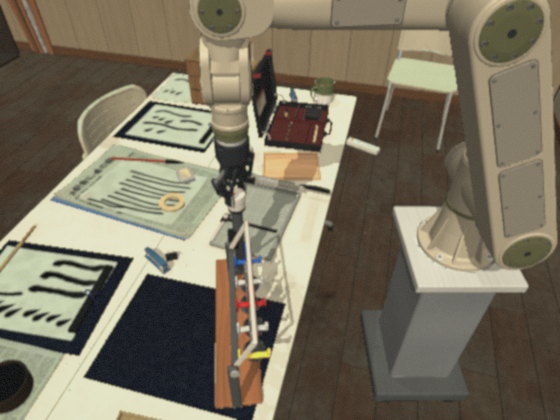

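```bash
python3 -m inch '[[0,0,0,0,0,-6,3.8],[0,0,0,0,0,-6,3.8],[0,0,0,0,0,-6,3.8],[0,0,0,0,0,-6,3.8],[0,0,0,0,0,-5,3.8]]' 80
python3 -m inch '[[0,0,0,0,0,-5,3.8],[0,0,0,0,0,-5,3.8],[0,0,0,0,0,0,3.8]]' 80
python3 - <<'E'
from h import *
st();snap('side','s29.png')
E
```

```text
clock: 36.55
tcp_pos: [0.6232, 0.1078, 0.2581]
orientation: [0.0, 0.016, 1.0, -0.0]
wrist_force: [-9.8, -3.9, 13.9]
finger_gap: 0.0416
clock: 36.85
tcp_pos: [0.6232, 0.1077, 0.258]
orientation: [0.0, -0.07, 0.998, -0.0]
wrist_force: [-9.5, -4.0, 13.7]
finger_gap: 0.0415
t 36.85 tcp [0.6232 0.1077 0.258 ] F [-9.5 -4.  13.7] M [-0.54  2.26 -0.04] gap 0.0415
q [ 4.500e-02  4.250e-01  2.740e-01  1.419e+00 -1.000e-03 -9.500e-02]
[[-0.99  -0.139  0.001]
 [-0.139  0.99  -0.001]
 [-0.001 -0.001 -1.   ]]
```

View pics/s29.png

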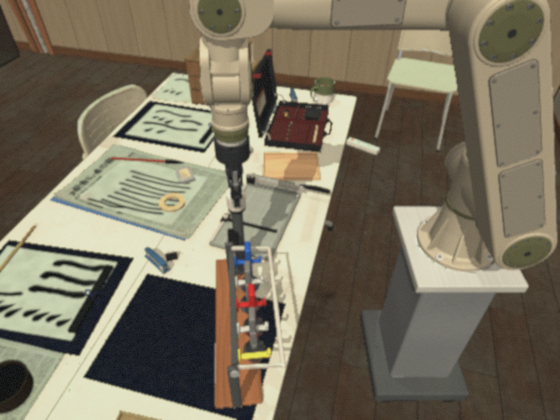

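Nearly closed: the bar is at (275,300) in the side view. I turn on until the stop is felt.

```bash
python3 -m inch '[[0,0,0,0,0,-4,3.8],[0,0,0,0,0,-3,3.8],[0,0,0,0,0,0,3.8]]' 80
python3 - <<'E'
from h import *
st()
E
python3 -m inch '[[0,0,0,0,0,-3,3.8],[0,0,0,0,0,-3,3.8],[0,0,0,0,0,0,3.8]]' 80
cat > ang.py <<'E'
from h import *
st();p=snap('side','s30.png')
P=cloud(p,np.ones((420,560),bool));hsv=cv2.cvtColor(p['pixels'],cv2.COLOR_RGB2HSV)[p['depth']>0].astype(int)
rel=P-O;x=rel@RX;y=rel@RY
m=(x<-.078)&(x>-.115)&(abs(y)<.14)&(P[:,2]>.12)&(P[:,2]<.25)
xm,zm=np.median(x[m]),np.median(P[m][:,2]);print(m.sum(),xm,zm,'ang',np.arctan2(zm-.160,-xm)+.109)
E
python3 ang.py
```

```text
clock: 37.2
tcp_pos: [0.6231, 0.1076, 0.258]
orientation: [0.0, -0.129, 0.992, -0.0]
wrist_force: [-11.5, -3.8, 13.8]
finger_gap: 0.0414
t 37.2 tcp [0.6231 0.1076 0.258 ] F [-11.5  -3.8  13.8] M [-0.47  2.32 -0.72] gap 0.0414
q [ 4.400e-02  4.250e-01  2.740e-01  1.419e+00 -1.000e-03 -2.150e-01]
[[-0.967 -0.257  0.001]
 [-0.257  0.967 -0.001]
 [-0.    -0.001 -1.   ]]
clock: 37.5
tcp_pos: [0.6231, 0.1075, 0.258]
orientation: [0.0, -0.179, 0.984, -0.0]
wrist_force: [-10.6, -3.1, 13.2]
finger_gap: 0.0415
t 37.5 tcp [0.6231 0.1075 0.258 ] F [-10.6  -3.1  13.2] M [-0.37  2.33 -2.12] gap 0.0415
q [ 0.044  0.425  0.274  1.419 -0.    -0.317]
[[-0.936 -0.353  0.001]
 [-0.353  0.936 -0.   ]
 [-0.    -0.    -1.   ]]
459 -0.09022845702582999 0.15286239208797325 ang 0.03005844053818614
```

```bash
python3 -m inch '[[0,0,0,0,0,4,3.8],[0,0,-0.6,0,0,0,3.8],[0,0,-0.4,0,0,0,3.8],[0,0,0,0,0,0,5.6],[0,0,0,0,0,0,6.2]]' 60
python3 -m inch '[[0,0,0,0,0,0,6.2],[0,0,-2,0,0,0,6.2],[0,0,-4,0,0,0,6.2],[0,0,-4,0,0,0,6.2]]'
python3 -m inch '[[3,0,-2,0,0,0,6.2],[4,0,0,0,0,0,6.2],[4,0,0,0,0,0,6.2],[4,0,0,0,0,0,6.2],[4,0,0,0,0,0,6.2]]'
python3 -m inch '[[-1,-4,0,0,0,0,6.2],[0,-4,0,0,0,0,6.2],[0,-4,0,0,0,0,6.2],[0,-4,0,0,0,0,6.2],[0,-4,0,0,0,0,6.2]]'
python3 -m inch '[[0,0,0,0,0,0,6.2],[0,0,0,0,0,0,6.2]]'
python3 ang.py
python3 - <<'E'
from h import *
snap('side','side31.png');snap('top','top31.png')
a=cv2.imread('pics/side31.png');b=cv2.imread('pics/top31.png')
cv2.imwrite('pics/z31.png',np.hstack([cv2.resize(a[170:390,190:310],(320,586)),cv2.resize(b[130:230,110:280],(480,586*100//207*0+282)) if 0 else cv2.copyMakeBorder(cv2.resize(b[130:230,110:280],(480,282)),0,304,0,0,0)]))
E
```

```text
clock: 38.05
tcp_pos: [0.6256, 0.1087, 0.266]
orientation: [0.002, -0.148, 0.989, 0.0]
wrist_force: [-0.4, 0.5, 1.0]
finger_gap: 0.062
clock: 38.45
tcp_pos: [0.6243, 0.1088, 0.3677]
orientation: [0.001, -0.148, 0.989, 0.0]
wrist_force: [0.2, 0.2, 1.8]
finger_gap: 0.0622
clock: 38.95
tcp_pos: [0.4416, 0.053, 0.3868]
orientation: [0.003, -0.148, 0.989, -0.0]
wrist_force: [-0.6, -0.6, 0.5]
finger_gap: 0.0622
clock: 39.45
tcp_pos: [0.5113, -0.1368, 0.3871]
orientation: [0.002, -0.148, 0.989, -0.001]
wrist_force: [0.6, 0.3, -0.1]
finger_gap: 0.0621
clock: 39.65
tcp_pos: [0.5109, -0.136, 0.386]
orientation: [0.001, -0.147, 0.989, 0.0]
wrist_force: [-0.7, 0.9, 0.7]
finger_gap: 0.0617
t 39.65 tcp [ 0.5109 -0.136   0.386 ] F [-0.7  0.9  0.7] M [ 0.03 -0.   -0.07] gap 0.0617
q [-0.413  0.23   0.311  1.65   0.002 -0.707]
[[-0.957 -0.29   0.003]
 [-0.29   0.957  0.001]
 [-0.003 -0.    -1.   ]]
456 -0.09018934143734261 0.15305838310723657 ang 0.032184291505648485
```

View pics/z31.png

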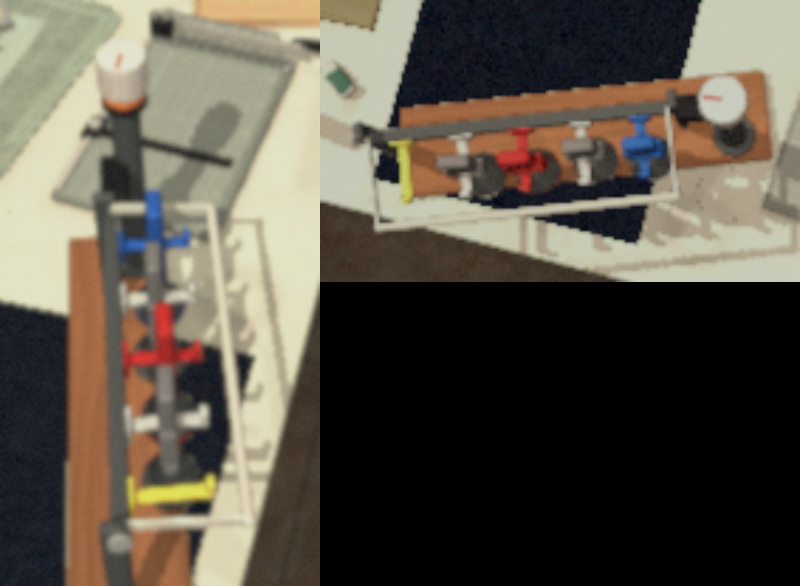

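Run:
```python
from h import *
p=snap('top');P=cloud(p,np.ones((420,560),bool));rel=P-O;X=np.stack([rel@RX,rel@RY,P[:,2]],1)
for n,y in [('blue',-.12),('greyA',-.06),('red',0),('greyB',.06)]:
    m=(abs(X[:,1]-y)<.028)&(X[:,2]>.186)&(X[:,2]<.22)&(X[:,0]<-.01)&(X[:,0]>-.07);print(n,m.sum(),X[m].mean(0).round(4),np.median(X[m][:,2]).round(4))
workorder.hand_in();st()
```

```text
blue 63 [-0.0391 -0.1229  0.1957] 0.1959
greyA 61 [-0.0354 -0.0649  0.1953] 0.1951
red 63 [-0.0403 -0.0011  0.1957] 0.196
greyB 65 [-0.038   0.0558  0.1958] 0.1964
the job is handed in; nothing more can be done
the job is handed in; nothing more can be done
```

The job is done and handed in at about 40 s of the 210 s allowed. Only the red and blue cutters were present.

- **Guard opened:** I pressed and turned the cap clockwise to its stop. The cameras showed the bar at about 2.50 rad.
- **Cutters hung:** Red and blue each hang on the hook of their own colour. The tray had been knocked about 2 cm before I reached for blue, so I measured it again and then gripped it.
- **Guard closed:** I pressed and turned the cap counter-clockwise to its stop, released it and moved the arm clear. The bar measured about 0.03 rad.

In the last check, red sat at x = -40 mm and blue at x = -39 mm on their hooks, both within about 3 mm of the bar's middle line. Their tops were at 196 mm, against 197 mm expected for a cutter resting on its hook. The grey cutters were at the same height and 4–5 mm off their nominal sideways position. I took no such measurement of them at the start, but nothing in the pictures or the force readings suggested they were touched.

The two cameras disagreed by 4–8 mm along y, so I used their average, and touching the cap confirmed it. No check failed. I noticed no grip slackening.

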